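# Sort the bench hardware into its sample trays

## Task

Sort the five loose steel parts on the welding table into the trays that carry a sample of their kind: both hole-saw cups, both bolts and the angle piece, all standing flat on the tray floors the way up you found them (cups mouth down, bolts on their heads, angle with one leg flat). The two cups are kept nested: stand the small one in its tray first, then lower the large one over it like a cover so that its rim also rests on the tray floor. Let go of everything, and do not shift or knock over the square tube and the can beside the work.

Things in the scene. Friction and masses are not known exactly. Their poses are not given: they have to be found in the camera images.
- tray_cups: Fixed grey steel tray, one of three alike: 136 mm along its x by 146 mm along its y, rim 12 mm high, walls 3 mm, floor 4 mm thick. Origin: centre of its underside, on the table top; z up. A tab 57 mm deep and 66 mm wide on its +x edge (the side away from the robot) carries a fixed sample of what belongs in it, 98 mm from the origin: a hole-saw cup 46 mm wide, 36 mm high.
- tray_bolts: Fixed grey steel tray, one of three alike: 136 mm along its x by 146 mm along its y, rim 12 mm high, walls 3 mm, floor 4 mm thick. Origin: centre of its underside, on the table top; z up. A tab 57 mm deep and 66 mm wide on its +x edge (the side away from the robot) carries a fixed sample of what belongs in it, 98 mm from the origin: a hex bolt on its head, 46 mm high.
- tray_angles: Fixed grey steel tray, one of three alike: 136 mm along its x by 146 mm along its y, rim 12 mm high, walls 3 mm, floor 4 mm thick. Origin: centre of its underside, on the table top; z up. A tab 57 mm deep and 66 mm wide on its +x edge (the side away from the robot) carries a fixed sample of what belongs in it, 98 mm from the origin: an L-shaped angle, 44 mm high.
- cup_small_mid (a point): Loose steel hole-saw cup (a hollow round shell with teeth on its rim), standing mouth down, closed end up: 36 mm outside diameter, 46 mm high. The point is on its axis half-way up (23 mm above its rim); z up. About 0.11 kg.
- cup_large_mid (a point): Loose steel hole-saw cup (a hollow round shell with teeth on its rim), standing mouth down, closed end up: 60 mm outside diameter, 62 mm high, wall 4 mm (bore 52 mm, 56 mm deep, so the small cup fits under it with 8 mm all round). The point is on its axis half-way up (31 mm above its rim); z up. About 0.26 kg.
- bolt_long_mid (a point): Loose steel hex bolt standing upright on its head, threaded end up: head 30 mm across flats and 14 mm high, shank 16 mm in diameter, 74 mm high in all. The point is on its axis half-way up, 37 mm above the underside; z up. About 0.18 kg.
- bolt_short_mid (a point): Loose steel hex bolt standing upright on its head, threaded end up: head 30 mm across flats and 14 mm high, shank 16 mm in diameter, 50 mm high in all. The point is on its axis half-way up, 25 mm above the underside; z up. About 0.14 kg.
- angle_mid (a point): Loose L-shaped steel angle, 0.34 kg, legs 50 mm wide and 8 mm thick, 60 mm long; one leg lies flat, the other stands upright: pinch it across its 8 mm. The point is in the upright leg, mid-length and mid-thickness, 32 mm above the underside. x points across the thickness to the flat leg's free edge (flat leg: 4 mm behind the point to 46 mm ahead); y along the 60 mm; z up.
- tube_mid (a point): Short rusty brown steel rectangular tube lying with its open ends to +-x, 80 by 100 by 80 mm high, loose, 1.3 kg; the point is its centre. Bystander: to be left where it is.
- can_mid (a point): Plain metal can, 64 mm in diameter, 150 mm high, standing loose; the point is its centre, half-way up. Bystander: to be left where it is.
Mind the look-alikes: they are no part of the job. What is shaped like the part that bears cup_small_mid but turquoise is not meant. What is shaped like the part that bears bolt_long_mid but blue is not meant.

How it is judged (in metres and radians):
At the end, for the whole second after the job is handed in: Each part stands on the floor of its kind's tray, inside the walls, within 4 mm of its seated height and 0.12 rad of upright, released and at rest: cups mouth down with the large over the small (axes within 12 mm), bolts on their heads, angle on its flat leg (x of cup_small_mid in the frame of tray_cups between -0.055 and 0.055 m and y of cup_small_mid in the frame of tray_cups between -0.06 and 0.06 m and z of cup_small_mid in the frame of tray_cups between 0.023 and 0.031 m and angle between each of cup_small_mid, cup_large_mid, bolt_long_mid, bolt_short_mid, angle_mid's own z axis and vertical below 0.12 rad and x of cup_large_mid in the frame of tray_cups between -0.055 and 0.055 m and y of cup_large_mid in the frame of tray_cups between -0.06 and 0.06 m and z of cup_large_mid in the frame of tray_cups between 0.031 and 0.039 m and horizontal distance between cup_small_mid and cup_large_mid below 0.012 m and x of bolt_long_mid in the frame of tray_bolts between -0.058 and 0.058 m and y of bolt_long_mid in the frame of tray_bolts between -0.063 and 0.063 m and z of bolt_long_mid in the frame of tray_bolts between 0.037 and 0.045 m and x of bolt_short_mid in the frame of tray_bolts between -0.058 and 0.058 m and y of bolt_short_mid in the frame of tray_bolts between -0.063 and 0.063 m and z of bolt_short_mid in the frame of tray_bolts between 0.025 and 0.033 m and x of angle_mid in the frame of tray_angles between -0.063 and 0.063 m and y of angle_mid in the frame of tray_angles between -0.068 and 0.068 m and z of angle_mid in the frame of tray_angles between 0.032 and 0.04 m and linear speed of each of cup_small, cup_large, bolt_long, bolt_short, angle below 0.02 m/s and angular speed of each of cup_small, cup_large, bolt_long, bolt_short, angle below 0.2 rad/s); the robot touches nothing.
It fails at once if the tube is shifted by more than 20 mm (distance of tube_mid from where it was at the start of the episode above 0.02 m).
It fails at once if the can is shifted by more than 20 mm or tipped (distance of can_mid from where it was at the start of the episode above 0.02 m or angle between can_mid's own z axis and vertical above 0.3 rad).
It also fails if it takes over 134 s, if anything falls off the work surface, if the arm or the gripper's body presses on something with over 40 N, if the wrist force passes 120 N, or if a joint passes its speed limit or range.

## Robot

A 6-joint arm with a two-finger parallel gripper is mounted at the origin on the work surface. World frame = base frame: x ahead of the robot, y to its left, z up, the work surface at z = 0. Lengths are in mm, angles in rad, forces in N, time in s.
With the tool pointing down it reaches from about 300 to 775 mm from the base axis. Payload 14.6 kg.
Tool frame: the origin (TCP) lies midway between the tips of the shut fingers; the grasp point (between the pads) lies 19 mm behind it; z points along the fingers, y is the direction in which the jaws open and shut (so a half turn about z gives the same grasp; the last joint's range is limited). The gripper opens to 94 mm and grips with 3 to 60 N. Pads are 16 mm wide; open, the fingers measure 119 mm over their backs; the gripper's body (75 mm by 177 mm) begins 78 mm behind the grasp point.
Start: joints at [1.202, 0.3, 1.521, -0, 1.321, -0.067], TCP at [163.479, 525.132, 205.446] pointing down, gripper open.
Joint ranges: [-3.03, 3.03], [-0.79, 2.21], [0.23, 2.52], [-1.04, 4.18], [0, 3.07], [-2.55, 2.55]. Speed limits (rad/s): [2.22, 2.22, 2.57, 3.14, 3.14, 3.14].

## Interface

Orientations are given as [roll, pitch, yaw] about the fixed x, y, z axes, in that order (R = Rz(yaw) Ry(pitch) Rx(roll)).
In Python, from cell import manip gives the robot as it stands.
- The arm moves only by the tool play_rows, never from a script. Its argument "commands" is a list of rows, each an object of numbers: "x", "y", "z": the shift along the tool's x, y, z in m; "wx", "wy", "wz": the turn, a rotation vector about the tool's x, y, z in degrees; "grip": the opening, from 0 (shut) to 1 (fully open). In form: [{"x": .., "y": .., "z": .., "wx": .., "wy": .., "wz": .., "grip": ..}, ...]. A call has 1 to 20 rows; each row shifts and turns the commanded pose from where the row before left it, along the tool's axes as they then stand; what a row does not reach is not made up. A row lasts 1/8 s, in which the tool goes at most 62.5 mm and 10.7 degrees, less where a joint would pass 70% of its speed; a pose out of reach is approached as far as the arm can. A call is refused whole if a number of a shift passes 0.0625 or a number of a turn 10.7, either way. A call with a gripper value outside its range is refused whole. The fingers move at their own pace and stop on an object; "squeeze" is the grip in N (left out, the last holds). Time passes only in rows, so rows that do not move let the fingers close. It gives the time, the measured TCP pose, the force and the opening at its end, in the units of the state.
- manip.read_state(): the state, without advancing time (a new reading comes with each control period).
- manip.camera(name): name is "side" or "top" or "wrist"; returns (picture, depth): 400x640x3 uint8, red, green, blue; 400x640 float32, mm along the optical axis (not along the pixel's ray), 0 where there is no reading.
- manip.camera_info(name): a dict with "intrinsics" (3x3 intrinsics, pixels), "k1" (the pictures are not rectified: a ray, as slopes to the right and down, at radius r is drawn at 1 + k1 r^2 times it, then the intrinsics apply), "camera_from_world" (4x4, takes a point from world to camera coordinates); the wrist camera has in their place "tool_from_camera" (4x4, takes a point from camera to tool coordinates, whose origin is the TCP and whose axes are the flange's). Camera axes: x right, y up, looking along -z (the intrinsics and any distortion apply to the point x, -y, -z); pixel columns grow to the right and rows downward; lengths in mm; the calibration is good to about 2 mm. A picture is of the moment at which its call begins: read the wrist's pose just before it. camera_info takes no time and is no camera call.
- manip.sign_off(): hands the job in, once; it reports no verdict.
The state is a dict: "clock": time; "joints": joint angles; "qd": joint speeds; "effort": joint torques, N m; "eef_pos": TCP position; "eef_rot": TCP orientation; "wrist_force": force on the tool from outside, world axes, zero at the start; "moment": the same for the moment, N m; "finger_gap": finger opening in mm.
Only numpy, scipy, OpenCV 4.12 (cv2) and the standard library are available. Lean on these libraries where they do the work, as an engineer would, in place of code of your own. Each camera call takes 0.05 s, during which the arm holds its last target.

## Working session

There is one attempt and no reset: what is moved stays moved. The work goes in short steps, Python scripts to look and compute and a tool call to move; the robot and the scene stay as the last step left them, time stands still between calls to the robot, and variables do not carry over. Pictures are saved under pics/ and viewed, and the job is handed in when it is done.

Besides the shell and the picture viewer there is one more tool, called by a JSON object that holds its "name" and its "arguments", one argument or row to a line. play_rows: Moves the arm, as the interface text tells. Its arguments: {"type":"object","properties":{"commands":{"type":"array"},"squeeze":{"type":"number"}},"required":["commands"]}

```bash
ls; mkdir -p pics; cat > h.py <<'E'
from cell import manip
import numpy as np, cv2
def snap(n):
    s=manip.read_state(); p,d=manip.camera(n); return s,p,d
E
python3 - <<'E'
from h import *
print(manip.read_state())
for n in ['side','top','wrist']:
    s,p,d=snap(n); cv2.imwrite(f'pics/{n}0.png',p[:,:,::-1]); np.savez(f'{n}0.npz',p=p,d=d); print(n,manip.camera_info(n))
E
```

```text
pics
{'clock': 0.0, 'joints': array([ 1.20239923e+00,  3.00467606e-01,  1.52158980e+00, -1.12302476e-05,
        1.32070313e+00, -6.66301154e-02]), 'qd': array([ 0.00026485, -0.00044311,  0.00034596,  0.00043691, -0.00061747,
       -0.00016202]), 'effort': array([-3.32076461e-04, -5.31809556e+01, -3.52738738e+01,  7.07636238e-02,
        2.44671892e-02, -7.56633949e-05]), 'eef_pos': array([163.38906667, 524.88997004, 204.88456202]), 'eef_rot': array([-3.14042664e+00, -6.69047038e-05,  2.83982842e+00]), 'wrist_force': array([-0.32640133, -0.16757309, -0.15438685]), 'moment': array([0.00213502, 0.00083777, 0.00580541]), 'finger_gap': 94.15655620105436}
side {'intrinsics': array([[444.02425967,   0.        , 324.49616419],
       [  0.        , 444.02425967, 201.8675498 ],
       [  0.        ,   0.        ,   1.        ]]), 'k1': 0.018145955413833213, 'camera_from_world': array([[ 9.95460651e-01, -9.51616240e-02, -1.53570261e-03,
        -4.71300390e+02],
       [ 6.67049038e-02,  6.86091335e-01,  7.24450920e-01,
        -6.93710863e+01],
       [-6.78862938e-02, -7.21264823e-01,  6.8
[... 557 characters left out ...]
02,  9.76481544e-01,
        -1.02973898e+03],
       [ 0.00000000e+00,  0.00000000e+00,  0.00000000e+00,
         1.00000000e+00]])}
wrist {'intrinsics': array([[284.01605962,   0.        , 317.27688052],
       [  0.        , 284.01605962, 198.56280179],
       [  0.        ,   0.        ,   1.        ]]), 'k1': -0.025187693024740488, 'tool_from_camera': array([[-1.75281010e-04,  9.67582360e-01,  2.52555631e-01,
         7.25101260e+01],
       [ 9.99999981e-01,  1.46823785e-04,  1.31523112e-04,
         3.87561791e-01],
       [ 9.01782692e-05,  2.52555649e-01, -9.67582366e-01,
        -1.78660649e+02],
       [ 0.00000000e+00,  0.00000000e+00,  0.00000000e+00,
         1.00000000e+00]])}
```

View pics/top0.png

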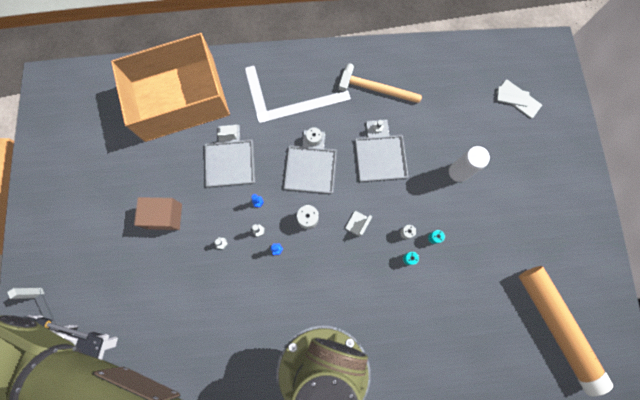

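View pics/side0.png

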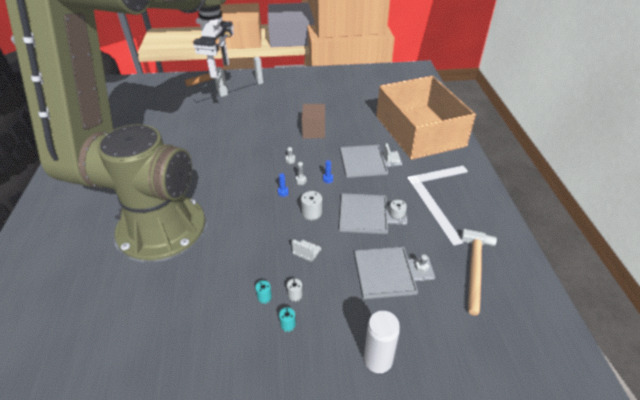

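View pics/wrist0.png

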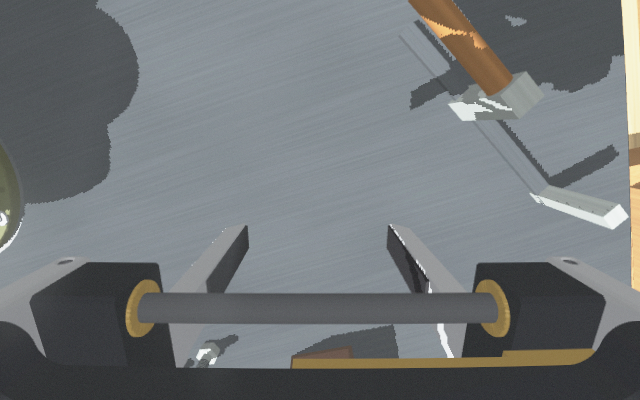

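The top view shows three trays (230,163), (310,170), (381,158). The loose parts are bolts (221,243) and (257,230), the large cup (308,216), the angle (358,223) and a steel cup (409,232). The look-alikes are blue at (257,201) and (276,249), and turquoise at (437,237) and (412,258). I'll enlarge to confirm.

```bash
python3 - <<'E'
import cv2
p=cv2.imread('pics/top0.png')[115:270,195:455]; cv2.imwrite('pics/topz.png',cv2.resize(p,None,fx=3,fy=3,interpolation=cv2.INTER_CUBIC))
p=cv2.imread('pics/side0.png')[135:335,245:445]; cv2.imwrite('pics/sidez.png',cv2.resize(p,None,fx=3,fy=3,interpolation=cv2.INTER_CUBIC))
E
```

```text
(no output)
```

View pics/topz.png

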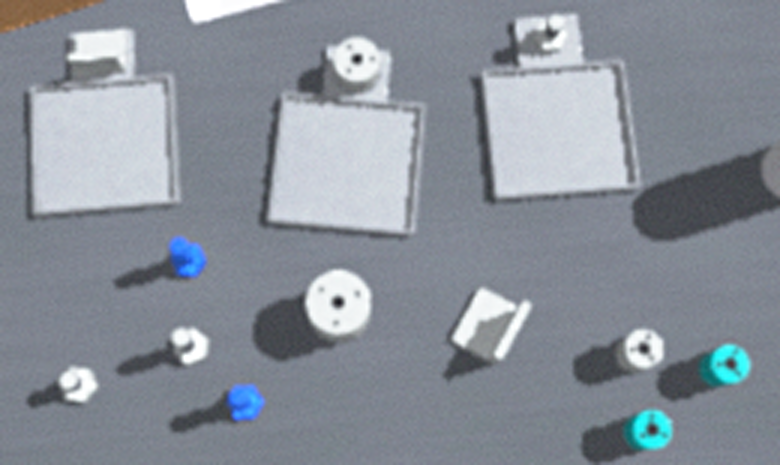

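View pics/sidez.png

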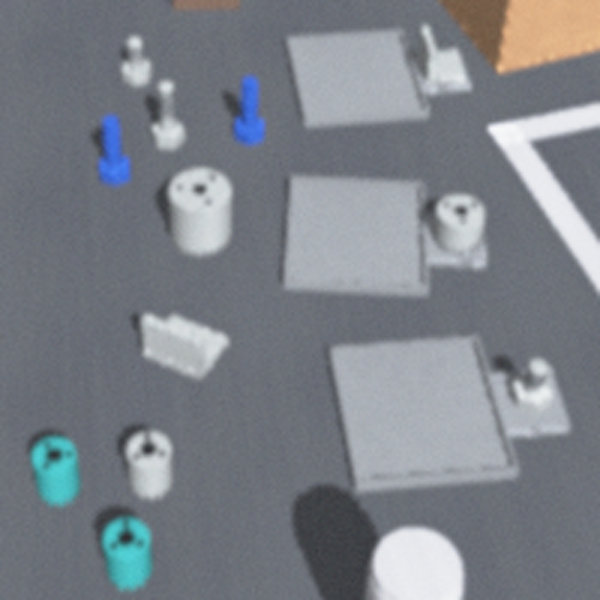

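Crops confirm the kinds. The left tray (230,163) carries an L sample and takes angles; the middle one (310,170) carries a cup; the right one (381,158) carries a bolt. The short bolt is grey at (221,243), the long bolt is the taller grey one at (257,230), and the small cup is the grey one at (409,232). The blue and turquoise parts are excluded. Next I'll measure.

```bash
cat >> h.py <<'E'
def T_cw(name,s=None):
    ci=manip.camera_info(name)
    if name!='wrist': return ci,np.linalg.inv(ci['camera_from_world'])
    from scipy.spatial.transform import Rotation as R
    M=np.eye(4); M[:3,:3]=R.from_euler('xyz',s['eef_rot']).as_matrix(); M[:3,3]=s['eef_pos']
    return ci,M@ci['tool_from_camera']
def rays(name,uv,s=None):
    ci,W=T_cw(name,s)
    n=cv2.undistortPoints(np.float64(uv).reshape(-1,1,2),ci['intrinsics'],np.array([ci['k1'],0,0,0])).reshape(-1,2)
    d=np.c_[n[:,0],-n[:,1],-np.ones(len(n))]
    return W[:3,3],d@W[:3,:3].T
def onplane(name,uv,z,s=None):
    o,d=rays(name,uv,s); z=np.broadcast_to(z,(len(d),)); return o+d*((z-o[2])/d[:,2])[:,None]
def cloud(name,dep,s=None):
    v,u=np.mgrid[:dep.shape[0],:dep.shape[1]]
    o,d=rays(name,np.c_[u.ravel(),v.ravel()],s)
    P=o+d*dep.reshape(-1,1); P[dep.ravel()<=0]=np.nan
    return P.reshape(*dep.shape,3)
E
python3 - <<'E'
from h import *
for n in ['top','side']:
    f=np.load(n+'0.npz'); p,d=f['p'],f['d']; C=cloud(n,d); 
    hsv=cv2.cvtColor(p,cv2.COLOR_RGB2HSV)
    print(n,'table z',np.nanmedian(C[...,2][(C[...,0]>300)&(C[...,0]<650)&(abs(C[...,1])<300)]))
    m=((C[...,2]>6)&(C[...,2]<160)&(C[...,0]>280)&(C[...,0]<720)&(abs(C[...,1])<420)).astype(np.uint8)
    k,l,st,c=cv2.connectedComponentsWithStats(m)
    for i in range(1,k):
        if st[i,4]<15: continue
        q=C[l==i]; h=np.nanpercentile(q[:,2],95); t=q[q[:,2]>h-6]
        print(c[i].round(0),st[i,4],'h',h.round(1),'top mean',np.nanmean(t,0).round(1),'min',q.min(0).round(0),'max',q.max(0).round(0),'hue',np.median(hsv[l==i],0))
E
```

```text
top table z 0.9608452600489272
[380. 144.] 532 h 47.6 top mean [ 703.6 -224.2   51. ] min [ 538. -300.    6.] max [ 719. -151.   57.] hue [108.   16.5 186.5]
[312. 152.] 651 h 45.3 top mean [682.7 -21.8  43.7] min [510. -89.   6.] max [712.  77.  49.] hue [106.  16. 196.]
[229. 140.] 302 h 52.5 top mean [704.2 238.1  51.3] min [637. 168.   6.] max [719. 311.  56.] hue [105.   14.5 162. ]
[227. 178.] 169 h 14.0 top mean [578.3 247.1  11.2] min [555. 167.   6.] max [636. 312.  17.] hue [108.  18. 188.]
[297. 166.] 20 h 10.2 top mean [600.4  33.2   8. ] min [585.  21.   6.] max [616.  47.  13.] hue [108.5  18.  219. ]
[256. 200.] 110 h 75.1 top mean [499.7 159.5  73.7] min [484. 144.   6.] max [513. 174.  77.] hue [109.  198.5 253. ]
[170. 212.] 545 h 82.7 top mean [475.7 406.2  80.3] min [433. 388.   6.] max [516. 420.  86.] hue [ 10.  81. 160.]
[307. 216.] 401 h 65.1 top mean [437.1  13.3  62.3] min [408. -16.   6.] max [467.  44.  68.] hue [ 96.   5. 244.]
[358. 223.] 307 h 51.4 top mean [ 400.8 -149.5   49.9] min [ 374. -168.    6.] max [447. -98.  54.] hue [ 98.   7. 228.]
[257. 22
[... 1707 characters left out ...]
  -26.2  44.1] min [511. -92.   6.] max [710.  76.  49.] hue [106.  16. 177.]
[305. 248.] 364 h 50.9 top mean [ 400.1 -152.7   49.6] min [ 373. -174.    6.] max [449. -98.  53.] hue [100.  11. 192.]
[400. 271.] 838 h 41.8 top mean [ 704.1 -228.9   48.1] min [ 540. -302.    6.] max [ 720. -151.   56.] hue [107.5  17.  174.5]
[294. 289.] 274 h 48.5 top mean [ 373.4 -275.1   46.2] min [ 355. -295.    6.] max [ 391. -256.   51.] hue [100.   11.  192.5]
[263. 291.] 279 h 48.8 top mean [ 297.2 -273.3   46.6] min [ 280. -292.    6.] max [ 315. -256.   52.] hue [ 91. 154. 183.]
[287. 319.] 310 h 47.2 top mean [ 352.8 -356.5   44.8] min [ 335. -376.    7.] max [ 370. -336.   50.] hue [ 91. 154. 183.]
```

Every height fits the given sizes: 62 for the large cup, 46 for the small cup, 74 and 50 for the bolts, 50 for the angle and 80 for the tube. Next come the trays, the angle's heading and the can.

```bash
python3 - <<'E'
from h import *
for n in ['top','side']:
    f=np.load(n+'0.npz'); p,d=f['p'],f['d']; C=cloud(n,d); 
    hsv=cv2.cvtColor(p,cv2.COLOR_RGB2HSV)
    v,u=np.mgrid[:400,:640]
    G=onplane(n,np.c_[u.ravel(),v.ravel()],8).reshape(400,640,3)
    m=((hsv[...,2]>150)&(hsv[...,1]<60)&(C[...,2]<20)).astype(np.uint8)
    for nm,(x,y) in dict(angles=(620,240),cups=(590,-5),bolts=(615,-225)).items():
        w=m*((abs(G[...,0]-x)<110)&(abs(G[...,1]-y)<100)).astype(np.uint8)
        w=cv2.morphologyEx(w,cv2.MORPH_CLOSE,np.ones((3,3)))
        k,l,st,c=cv2.connectedComponentsWithStats(w); i=1+np.argmax(st[1:,4])
        # drop the tab: erode-open with a kernel wider than tab
        mm=cv2.morphologyEx((l==i).astype(np.uint8),cv2.MORPH_OPEN,np.ones((1,1)))
        ker=np.ones((33,33)) if n=='top' else np.ones((27,27)); mm=cv2.morphologyEx(mm,cv2.MORPH_OPEN,ker)
        q=G[(l==i)]; 
        # use edges: robust line on near edge
        r=cv2.minAreaRect(np.float32(G[mm>0][:,:2])); r2=cv2.minAreaRect(np.float32(q[:,:2]))
        print(n,nm,r, 'all',r2)
    a=C[(C[...,2]>25)&(C[...,2]<60)&(abs(C[...,0]-410)<60)&(abs(C[...,1]+135)<60)]
    a=a[a[:,2]>38]
    mu=a.mean(0); w,V=np.linalg.eigh(np.cov(a[:,:2].T)); pr=(a[:,:2]-mu[:2])@V
    print('angle leg',mu.round(1),np.ptp(pr,0).round(1),V[:,1],np.degrees(np.arctan2(V[1,1],V[0,1])), 'mid',(mu[:2]+V@((pr.max(0)+pr.min(0))/2)).round(1))
    b=C[(C[...,2]<14)&(C[...,2]>5)&(abs(C[...,0]-410)<60)&(abs(C[...,1]+135)<60)]; print('flat mean',b.mean(0).round(1))
    t=C[(C[...,2]>135)&(C[...,2]<165)&(abs(C[...,0]-540)<120)&(abs(C[...,1]+420)<120)]
    print('can',t.mean(0).round(1),np.ptp(t,0))
E
```

```text
top angles ((624.9329833984375, 240.43862915039062), (146.47369384765625, 128.2962188720703), 87.87889099121094) all ((643.912841796875, 240.3345947265625), (171.48619079589844, 152.6764678955078), 0.9269633889198303)
top cups ((586.7734375, -8.00799560546875), (141.55239868164062, 123.7561264038086), 85.72941589355469) all ((604.6788330078125, -9.621040344238281), (151.9262237548828, 199.5628204345703), 80.862060546875)
top bolts ((609.8198852539062, -220.2012481689453), (127.81586456298828, 132.45298767089844), 85.78660583496094) all ((632.033203125, -231.4884033203125), (184.7793426513672, 159.05374145507812), 0.9193374514579773)
angle leg [ 400.4 -149.1   49.6] [ 8.1 60.1] [-0.8321277   0.55458407] 146.31792870127984 mid [ 400.9 -149.6]
flat mean [ 413.1 -128.7    8.2]
can [ 545.  -456.   147.7] [61.07705034 59.91086635 19.41040606]
side angles ((625.5287475585938, 233.76817321777344), (154.2820587158203, 107.47203063964844), 82.44319152832031) all ((644.7254028320312, 236.50665283203125), (169.76422119140625, 162.00857543945312), 0.6779707074165344)
side cups ((587.492431640625, -9.221099853515625), (153.2460174560547, 125.5007553100586), 82.90225219726562) all ((613.6082153320312, -13.7574462890625), (159.08993530273438, 187.1460723876953), 80.161865234375)
side bolts ((613.8338623046875, -229.68048095703125), (151.35647583007812, 141.0955047607422), 84.50439453125) all ((632.982177734375, -228.18800354003906), (183.07965087890625, 155.29330444335938), 0.19028711318969727)
angle leg [ 399.8 -153.3   46.8] [11.5 60.4] [-0.82870406  0.55968703] 145.9658433224326 mid [ 399.6 -152.1]
flat mean [ 419.4 -136.     8.7]
can [ 546.  -466.5  147. ] [59.90503248 59.36305903 18.32135529]
```

Tray centres are about (624,238) angles, (587,-9) cups and (611,-226) bolts. The angle's upright leg is at (400,-151) running along 146°. The can is at (545,-461), well clear. First I square the tool to yaw π and hover over the short bolt.

{"name": "play_rows", "arguments": {
  "commands": [
    {"wz": -8.65,"grip": 1},
    {"wz": -8.65},
    {"x": -0.0367,"y": -0.0425,"z": 0.0075},
    {"x": -0.0367,"y": -0.0425,"z": 0.0075},
    {"x": -0.0367,"y": -0.0425,"z": 0.0075},
    {"x": -0.0367,"y": -0.0425,"z": 0.0075},
    {"x": -0.0367,"y": -0.0425,"z": 0.0075},
    {"x": -0.0367,"y": -0.0425,"z": 0.0075},
    {"grip": 0.45},
    {}
  ]
}}

```text
$.commands[0]: bad value
```

```bash
cat >> h.py <<'E'
def obj(z0,zr,xy,rad=60,tag=None,save=True,side=False):
    """wrist cloud: centre of points with height in zr near xy"""
    s,p,d=snap('wrist'); C=cloud('wrist',d,s)
    m=(C[...,2]>zr[0])&(C[...,2]<zr[1])&(np.hypot(C[...,0]-xy[0],C[...,1]-xy[1])<rad)
    q=C[m]
    print('tcp',s['eef_pos'].round(1),s['eef_rot'].round(4),'gap',round(s['finger_gap'],1),'t',round(s['clock'],2),'F',s['wrist_force'].round(1))
    if len(q): print('n',len(q),'mean',q.mean(0).round(1),'min',q.min(0).round(1),'max',q.max(0).round(1),'mid',((q.min(0)+q.max(0))/2).round(1))
    if tag: cv2.imwrite(f'pics/{tag}.png',p[:,:,::-1])
    return s,p,d,C,m
E
python3 - <<'E'
from h import *
s,p,d,C,m=obj(0,(44,58),(383,269),30,'w1')
E
```

```text
tcp [163.4 524.9 205. ] [-3.1407  0.      2.8398] gap 94.6 t 0.15 F [ 0.4 -0.6 -0.1]
```

View pics/w1.png

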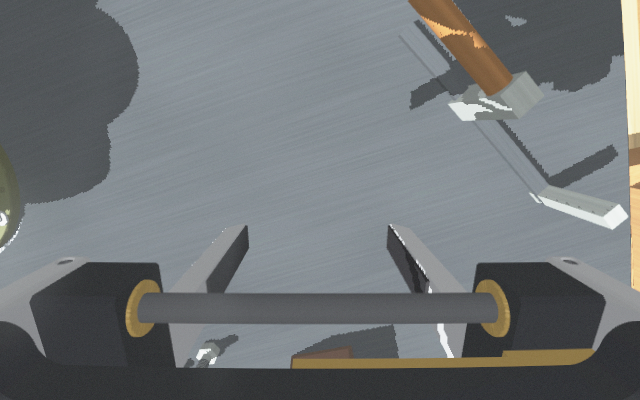

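Every key seems to be required, so I'll give full rows.

{"name": "play_rows", "arguments": {
  "commands": [
    {"x": 0,"y": 0,"z": 0,"wx": 0,"wy": 0,"wz": -8.65,"grip": 1},
    {"x": 0,"y": 0,"z": 0,"wx": 0,"wy": 0,"wz": -8.65,"grip": 1},
    {"x": -0.0367,"y": -0.0425,"z": 0.0075,"wx": 0,"wy": 0,"wz": 0,"grip": 1},
    {"x": -0.0367,"y": -0.0425,"z": 0.0075,"wx": 0,"wy": 0,"wz": 0,"grip": 0.5},
    {"x": -0.0367,"y": -0.0425,"z": 0.0075,"wx": 0,"wy": 0,"wz": 0,"grip": 0.5},
    {"x": -0.0367,"y": -0.0425,"z": 0.0075,"wx": 0,"wy": 0,"wz": 0,"grip": 0.5},
    {"x": -0.0367,"y": -0.0425,"z": 0.0075,"wx": 0,"wy": 0,"wz": 0,"grip": 0.5},
    {"x": -0.0367,"y": -0.0425,"z": 0.0075,"wx": 0,"wy": 0,"wz": 0,"grip": 0.5},
    {"x": 0,"y": 0,"z": 0,"wx": 0,"wy": 0,"wz": 0,"grip": 0.5},
    {"x": 0,"y": 0,"z": 0,"wx": 0,"wy": 0,"wz": 0,"grip": 0.5}
  ]
}}

```text
clock: 1.45
eef_pos: [383.5, 270.3, 160.5]
eef_rot: [3.142, -0.0, 3.141]
wrist_force: [-0.2, 0.2, 0.7]
finger_gap: 47.1
```

```bash
python3 - <<'E'
from h import *
s,p,d,C,m=obj(0,(44,58),(383,269),30,'w2')
E
```

```text
tcp [383.5 270.3 160.5] [ 3.1415e+00 -2.0000e-04  3.1412e+00] gap 47.1 t 1.45 F [-0.2  0.2  0.7]
n 189 mean [381.9 271.2  48.9] min [374.8 263.8  44.3] max [389.6 278.7  51.1] mid [382.2 271.3  47.7]
```

View pics/w2.png

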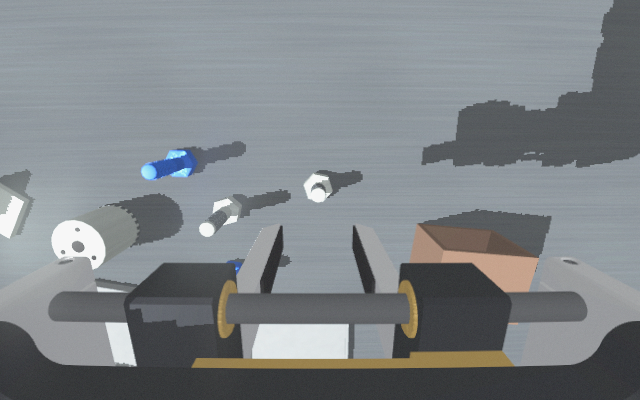

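The wrist view shows the short bolt tip at (318,193), centred between the fingers, measured at (382,271). Now grasping.

{"name": "play_rows", "arguments": {
  "commands": [
    {"x": 0.0015,"y": 0.001,"z": 0.04,"wx": 0,"wy": 0,"wz": 0,"grip": 0.5},
    {"x": 0,"y": 0,"z": 0.04,"wx": 0,"wy": 0,"wz": 0,"grip": 0.5},
    {"x": 0,"y": 0,"z": 0.04,"wx": 0,"wy": 0,"wz": 0,"grip": 0.5},
    {"x": 0,"y": 0,"z": 0.02,"wx": 0,"wy": 0,"wz": 0,"grip": 0.5},
    {"x": 0,"y": 0,"z": 0,"wx": 0,"wy": 0,"wz": 0,"grip": 0.5},
    {"x": 0,"y": 0,"z": 0,"wx": 0,"wy": 0,"wz": 0,"grip": 0},
    {"x": 0,"y": 0,"z": 0,"wx": 0,"wy": 0,"wz": 0,"grip": 0},
    {"x": 0,"y": 0,"z": 0,"wx": 0,"wy": 0,"wz": 0,"grip": 0},
    {"x": 0,"y": 0,"z": 0,"wx": 0,"wy": 0,"wz": 0,"grip": 0},
    {"x": 0,"y": 0,"z": 0,"wx": 0,"wy": 0,"wz": 0,"grip": 0},
    {"x": 0,"y": 0,"z": -0.02,"wx": 0,"wy": 0,"wz": 0,"grip": 0},
    {"x": 0,"y": 0,"z": -0.04,"wx": 0,"wy": 0,"wz": 0,"grip": 0},
    {"x": 0,"y": 0,"z": -0.04,"wx": 0,"wy": 0,"wz": 0,"grip": 0},
    {"x": 0,"y": 0,"z": -0.03,"wx": 0,"wy": 0,"wz": 0,"grip": 0}
  ],
  "squeeze": 30
}}

```text
clock: 3.25
eef_pos: [382.3, 271.1, 152.0]
eef_rot: [3.141, 0.001, -3.142]
wrist_force: [0.6, -0.9, -1.0]
finger_gap: 15.3
```

```bash
python3 - <<'E'
from h import *
s,p,d,C,m=obj(0,(20,200),(383,269),30,'w3')
E
```

```text
tcp [382.3 271.1 152. ] [ 3.1412e+00  7.0000e-04 -3.1416e+00] gap 15.3 t 3.25 F [ 0.6 -0.9 -1. ]
n 3083 mean [375.5 271.3 170.4] min [366.  251.3 129.3] max [390.9 291.4 200. ] mid [378.5 271.4 164.7]
```

View pics/w3.png

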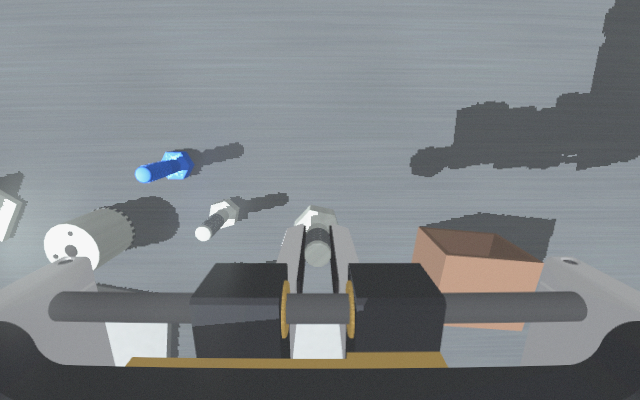

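The short bolt is held upright at (318,235). Carrying it over the bolts tray.

{"name": "play_rows", "arguments": {
  "commands": [
    {"x": -0.0202,"y": -0.0497,"z": 0,"wx": 0,"wy": 0,"wz": 0,"grip": 0},
    {"x": -0.0202,"y": -0.0497,"z": 0,"wx": 0,"wy": 0,"wz": 0,"grip": 0},
    {"x": -0.0202,"y": -0.0497,"z": 0,"wx": 0,"wy": 0,"wz": 0,"grip": 0},
    {"x": -0.0202,"y": -0.0497,"z": 0,"wx": 0,"wy": 0,"wz": 0,"grip": 0},
    {"x": -0.0202,"y": -0.0497,"z": 0,"wx": 0,"wy": 0,"wz": 0,"grip": 0},
    {"x": -0.0202,"y": -0.0497,"z": 0,"wx": 0,"wy": 0,"wz": 0,"grip": 0},
    {"x": -0.0202,"y": -0.0497,"z": 0,"wx": 0,"wy": 0,"wz": 0,"grip": 0},
    {"x": -0.0202,"y": -0.0497,"z": 0,"wx": 0,"wy": 0,"wz": 0,"grip": 0},
    {"x": -0.0202,"y": -0.0497,"z": 0,"wx": 0,"wy": 0,"wz": 0,"grip": 0},
    {"x": -0.0202,"y": -0.0497,"z": 0,"wx": 0,"wy": 0,"wz": 0,"grip": 0},
    {"x": 0,"y": 0,"z": 0,"wx": 0,"wy": 0,"wz": 0,"grip": 0},
    {"x": 0,"y": 0,"z": 0,"wx": 0,"wy": 0,"wz": 0,"grip": 0}
  ]
}}

```text
clock: 4.8
eef_pos: [583.8, -225.3, 149.5]
eef_rot: [3.141, -0.001, 3.142]
wrist_force: [0.7, 0.7, -1.4]
finger_gap: 15.7
```

```bash
python3 - <<'E'
from h import *
s,p,d,C,m=obj(0,(9,15),(611,-226),110,'w4')
q=C[m]; print(cv2.minAreaRect(np.float32(q[:,:2])))
E
```

```text
tcp [ 583.8 -225.3  149.5] [ 3.1408e+00 -1.4000e-03  3.1415e+00] gap 15.7 t 4.8 F [ 0.7  0.7 -1.4]
n 1202 mean [ 594.5 -225.2   11.3] min [ 539.7 -299.2    9. ] max [ 706.4 -151.9   15. ] mid [ 623.1 -225.5   12. ]
((623.238037109375, -225.49327087402344), (166.22413635253906, 146.7296905517578), 0.3169214427471161)
```

View pics/w4.png

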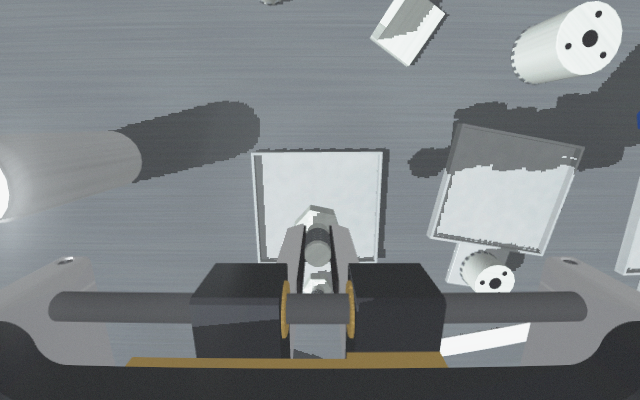

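The tray spans x 540–676 and y −299…−152, so it is nearly square to the world with its centre at (608,−225.5). Lowering and releasing.

{"name": "play_rows", "arguments": {
  "commands": [
    {"x": 0,"y": 0,"z": 0.04,"wx": 0,"wy": 0,"wz": 0,"grip": 0},
    {"x": 0,"y": 0,"z": 0.04,"wx": 0,"wy": 0,"wz": 0,"grip": 0},
    {"x": 0,"y": 0,"z": 0.03,"wx": 0,"wy": 0,"wz": 0,"grip": 0},
    {"x": 0,"y": 0,"z": 0.01,"wx": 0,"wy": 0,"wz": 0,"grip": 0},
    {"x": 0,"y": 0,"z": 0.005,"wx": 0,"wy": 0,"wz": 0,"grip": 0},
    {"x": 0,"y": 0,"z": 0,"wx": 0,"wy": 0,"wz": 0,"grip": 0},
    {"x": 0,"y": 0,"z": 0,"wx": 0,"wy": 0,"wz": 0,"grip": 0}
  ]
}}

```text
clock: 5.72
eef_pos: [584.7, -225.9, 26.5]
eef_rot: [-3.141, 0.001, -3.141]
wrist_force: [-0.2, -0.7, -1.9]
finger_gap: 15.1
```

{"name": "play_rows", "arguments": {
  "commands": [
    {"x": 0,"y": 0,"z": 0.0015,"wx": 0,"wy": 0,"wz": 0,"grip": 0},
    {"x": 0,"y": 0,"z": 0,"wx": 0,"wy": 0,"wz": 0,"grip": 0},
    {"x": 0,"y": 0,"z": 0,"wx": 0,"wy": 0,"wz": 0,"grip": 0.4},
    {"x": 0,"y": 0,"z": 0,"wx": 0,"wy": 0,"wz": 0,"grip": 0.4},
    {"x": 0,"y": 0,"z": 0,"wx": 0,"wy": 0,"wz": 0,"grip": 0.4},
    {"x": 0,"y": 0,"z": -0.03,"wx": 0,"wy": 0,"wz": 0,"grip": 0.4},
    {"x": 0,"y": 0,"z": -0.05,"wx": 0,"wy": 0,"wz": 0,"grip": 0.4},
    {"x": 0,"y": 0,"z": -0.055,"wx": 0,"wy": 0,"wz": 0,"grip": 0.4},
    {"x": 0,"y": 0,"z": 0,"wx": 0,"wy": 0,"wz": 0,"grip": 0.4}
  ]
}}

```text
clock: 6.85
eef_pos: [585.8, -226.5, 163.6]
eef_rot: [-3.138, 0.007, -3.141]
wrist_force: [-0.5, -0.8, -1.0]
finger_gap: 37.3
```

```bash
python3 - <<'E'
from h import *
s,p,d,C,m=obj(0,(44,65),(584,-226),30,'w5')
E
```

```text
tcp [ 585.8 -226.5  163.6] [-3.1384  0.0069 -3.1414] gap 37.3 t 6.85 F [-0.5 -0.8 -1. ]
n 205 mean [ 583.9 -225.8   52.3] min [ 576.8 -233.4   44.2] max [ 592.7 -217.5   54.9] mid [ 584.8 -225.4   49.5]
```

View pics/w5.png

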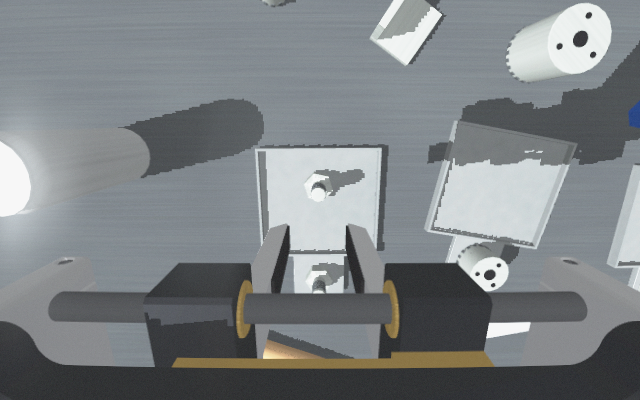

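The short bolt stands in the tray at (318,190) with its top at about 54. Next is the long grey bolt.

{"name": "play_rows", "arguments": {
  "commands": [
    {"x": 0.0217,"y": 0.0483,"z": 0,"wx": 0,"wy": 0,"wz": 0,"grip": 0.45},
    {"x": 0.0217,"y": 0.0483,"z": 0,"wx": 0,"wy": 0,"wz": 0,"grip": 0.45},
    {"x": 0.0217,"y": 0.0483,"z": 0,"wx": 0,"wy": 0,"wz": 0,"grip": 0.45},
    {"x": 0.0217,"y": 0.0483,"z": 0,"wx": 0,"wy": 0,"wz": 0,"grip": 0.45},
    {"x": 0.0217,"y": 0.0483,"z": 0,"wx": 0,"wy": 0,"wz": 0,"grip": 0.45},
    {"x": 0.0217,"y": 0.0483,"z": 0,"wx": 0,"wy": 0,"wz": 0,"grip": 0.45},
    {"x": 0.0217,"y": 0.0483,"z": 0,"wx": 0,"wy": 0,"wz": 0,"grip": 0.45},
    {"x": 0.0217,"y": 0.0483,"z": 0,"wx": 0,"wy": 0,"wz": 0,"grip": 0.45},
    {"x": 0,"y": 0,"z": 0,"wx": 0,"wy": 0,"wz": 0,"grip": 0.45},
    {"x": 0,"y": 0,"z": 0,"wx": 0,"wy": 0,"wz": 0,"grip": 0.45}
  ]
}}

```text
clock: 8.15
eef_pos: [410.4, 160.2, 158.1]
eef_rot: [-3.141, -0.001, -3.141]
wrist_force: [0.6, -0.6, -0.6]
finger_gap: 42.5
```

```bash
python3 - <<'E'
from h import *
s,p,d,C,m=obj(0,(66,80),(412,158),25,'w6')
E
```

```text
tcp [410.4 160.2 158.1] [-3.141e+00 -1.500e-03 -3.141e+00] gap 42.5 t 8.15 F [ 0.6 -0.6 -0.6]
n 232 mean [411.  159.9  72.5] min [404.1 152.1  66.2] max [419.2 167.9  75. ] mid [411.7 160.   70.6]
```

View pics/w6.png

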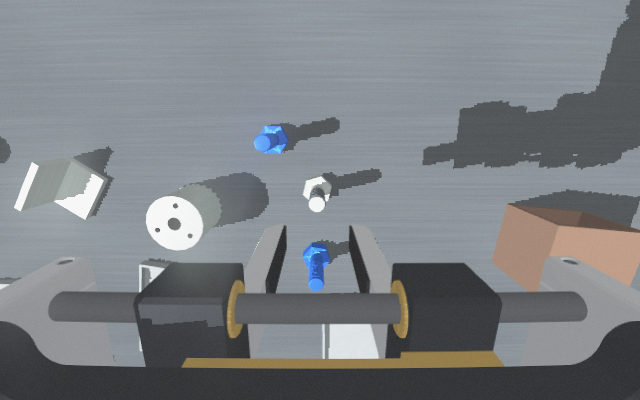

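The grey long bolt is at (317,195), between the blue ones at (270,140) and (316,270), and it is on axis. Now grasping.

{"name": "play_rows", "arguments": {
  "commands": [
    {"x": -0.001,"y": 0,"z": 0.04,"wx": 0,"wy": 0,"wz": 0,"grip": 0.45},
    {"x": 0,"y": 0,"z": 0.04,"wx": 0,"wy": 0,"wz": 0,"grip": 0.45},
    {"x": 0,"y": 0,"z": 0.03,"wx": 0,"wy": 0,"wz": 0,"grip": 0.45},
    {"x": 0,"y": 0,"z": 0.013,"wx": 0,"wy": 0,"wz": 0,"grip": 0.45},
    {"x": 0,"y": 0,"z": 0,"wx": 0,"wy": 0,"wz": 0,"grip": 0.45},
    {"x": 0,"y": 0,"z": 0,"wx": 0,"wy": 0,"wz": 0,"grip": 0},
    {"x": 0,"y": 0,"z": 0,"wx": 0,"wy": 0,"wz": 0,"grip": 0},
    {"x": 0,"y": 0,"z": 0,"wx": 0,"wy": 0,"wz": 0,"grip": 0},
    {"x": 0,"y": 0,"z": 0,"wx": 0,"wy": 0,"wz": 0,"grip": 0},
    {"x": 0,"y": 0,"z": 0,"wx": 0,"wy": 0,"wz": 0,"grip": 0}
  ]
}}

```text
clock: 9.45
eef_pos: [411.9, 160.7, 36.3]
eef_rot: [3.141, 0.001, -3.141]
wrist_force: [-0.4, -1.5, 6.1]
finger_gap: 15.4
```

{"name": "play_rows", "arguments": {
  "commands": [
    {"x": 0,"y": 0,"z": -0.03,"wx": 0,"wy": 0,"wz": 0,"grip": 0},
    {"x": 0,"y": 0,"z": -0.05,"wx": 0,"wy": 0,"wz": 0,"grip": 0},
    {"x": 0,"y": 0,"z": -0.05,"wx": 0,"wy": 0,"wz": 0,"grip": 0},
    {"x": -0.028,"y": -0.0483,"z": 0,"wx": 0,"wy": 0,"wz": 0,"grip": 0},
    {"x": -0.028,"y": -0.0483,"z": 0,"wx": 0,"wy": 0,"wz": 0,"grip": 0},
    {"x": -0.028,"y": -0.0483,"z": 0,"wx": 0,"wy": 0,"wz": 0,"grip": 0},
    {"x": -0.028,"y": -0.0483,"z": 0,"wx": 0,"wy": 0,"wz": 0,"grip": 0},
    {"x": -0.028,"y": -0.0483,"z": 0,"wx": 0,"wy": 0,"wz": 0,"grip": 0},
    {"x": -0.028,"y": -0.0483,"z": 0,"wx": 0,"wy": 0,"wz": 0,"grip": 0},
    {"x": -0.028,"y": -0.0483,"z": 0,"wx": 0,"wy": 0,"wz": 0,"grip": 0},
    {"x": -0.028,"y": -0.0483,"z": 0,"wx": 0,"wy": 0,"wz": 0,"grip": 0},
    {"x": 0,"y": 0,"z": 0,"wx": 0,"wy": 0,"wz": 0,"grip": 0},
    {"x": 0,"y": 0,"z": 0,"wx": 0,"wy": 0,"wz": 0,"grip": 0},
    {"x": 0,"y": 0,"z": 0,"wx": 0,"wy": 0,"wz": 0,"grip": 0}
  ]
}}

```text
clock: 11.2
eef_pos: [635.5, -224.6, 166.3]
eef_rot: [3.141, 0.0, -3.14]
wrist_force: [0.1, -0.1, -2.1]
finger_gap: 15.2
```

```bash
python3 - <<'E'
from h import *
s,p,d,C,m=obj(0,(44,65),(584,-226),30,'w7')
E
```

```text
tcp [ 635.5 -224.6  166.3] [ 3.1415e+00  1.0000e-04 -3.1403e+00] gap 15.2 t 11.2 F [ 0.1 -0.1 -2.1]
n 210 mean [ 584.7 -225.6   52.8] min [ 577.3 -233.1   44.4] max [ 592.7 -217.6   55.8] mid [ 585.  -225.4   50.1]
```

View pics/w7.png

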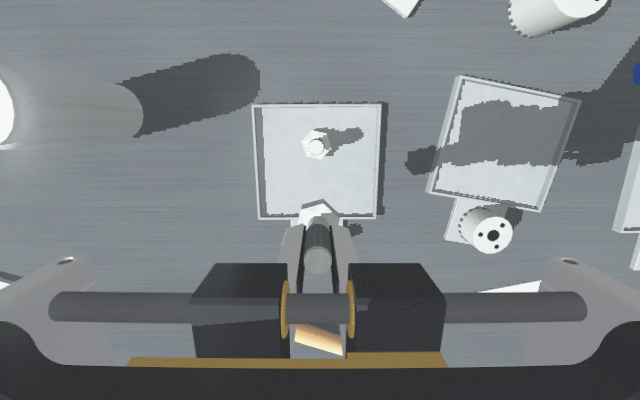

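{"name": "play_rows", "arguments": {
  "commands": [
    {"x": 0,"y": -0.001,"z": 0.04,"wx": 0,"wy": 0,"wz": 0,"grip": 0},
    {"x": 0,"y": 0,"z": 0.04,"wx": 0,"wy": 0,"wz": 0,"grip": 0},
    {"x": 0,"y": 0,"z": 0.03,"wx": 0,"wy": 0,"wz": 0,"grip": 0},
    {"x": 0,"y": 0,"z": 0.01,"wx": 0,"wy": 0,"wz": 0,"grip": 0},
    {"x": 0,"y": 0,"z": 0.004,"wx": 0,"wy": 0,"wz": 0,"grip": 0},
    {"x": 0,"y": 0,"z": 0.001,"wx": 0,"wy": 0,"wz": 0,"grip": 0},
    {"x": 0,"y": 0,"z": 0.001,"wx": 0,"wy": 0,"wz": 0,"grip": 0},
    {"x": 0,"y": 0,"z": 0,"wx": 0,"wy": 0,"wz": 0,"grip": 0}
  ]
}}

```text
clock: 12.25
eef_pos: [635.9, -226.9, 40.5]
eef_rot: [-3.141, 0.001, -3.141]
wrist_force: [-1.1, -0.4, -1.9]
finger_gap: 15.4
```

{"name": "play_rows", "arguments": {
  "commands": [
    {"x": 0,"y": 0,"z": 0.0005,"wx": 0,"wy": 0,"wz": 0,"grip": 0},
    {"x": 0,"y": 0,"z": 0,"wx": 0,"wy": 0,"wz": 0,"grip": 0},
    {"x": 0,"y": 0,"z": 0,"wx": 0,"wy": 0,"wz": 0,"grip": 0.4},
    {"x": 0,"y": 0,"z": 0,"wx": 0,"wy": 0,"wz": 0,"grip": 0.4},
    {"x": 0,"y": 0,"z": 0,"wx": 0,"wy": 0,"wz": 0,"grip": 0.4},
    {"x": 0,"y": 0,"z": -0.03,"wx": 0,"wy": 0,"wz": 0,"grip": 0.4},
    {"x": 0,"y": 0,"z": -0.05,"wx": 0,"wy": 0,"wz": 0,"grip": 0.4},
    {"x": 0,"y": 0,"z": -0.045,"wx": 0,"wy": 0,"wz": 0,"grip": 0.4},
    {"x": 0,"y": 0,"z": 0,"wx": 0,"wy": 0,"wz": 0,"grip": 0.4}
  ]
}}

```text
clock: 13.38
eef_pos: [637.0, -227.3, 168.6]
eef_rot: [-3.139, 0.006, -3.141]
wrist_force: [0.3, 0.3, -0.5]
finger_gap: 37.6
```

```bash
python3 - <<'E'
from h import *
s,p,d,C,m=obj(0,(70,95),(636,-226),25,'w8')
E
```

```text
tcp [ 637.  -227.3  168.6] [-3.139   0.0062 -3.1414] gap 37.6 t 13.38 F [ 0.3  0.3 -0.5]
n 228 mean [ 635.1 -226.6   76.5] min [ 627.8 -234.7   70.7] max [ 643.6 -218.7   79. ] mid [ 635.7 -226.7   74.8]
```

View pics/w8.png

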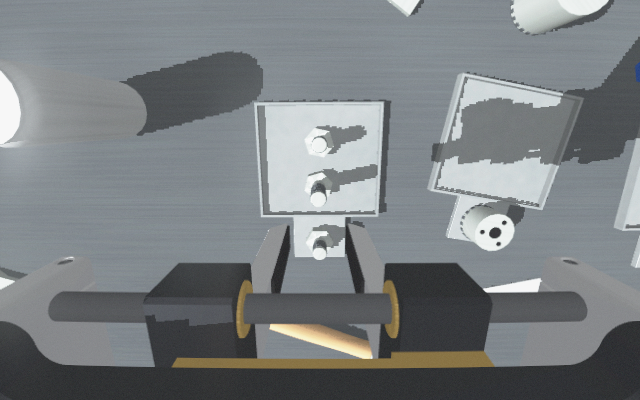

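Both bolts stand in the tray at (319,145) and (318,198). Next is the small grey cup.

{"name": "play_rows", "arguments": {
  "commands": [
    {"x": 0.0437,"y": -0.0078,"z": 0,"wx": 0,"wy": 0,"wz": 0,"grip": 0.65},
    {"x": 0.0437,"y": -0.0078,"z": 0,"wx": 0,"wy": 0,"wz": 0,"grip": 0.65},
    {"x": 0.0437,"y": -0.0078,"z": 0,"wx": 0,"wy": 0,"wz": 0,"grip": 0.65},
    {"x": 0.0437,"y": -0.0078,"z": 0,"wx": 0,"wy": 0,"wz": 0,"grip": 0.65},
    {"x": 0.0437,"y": -0.0078,"z": 0,"wx": 0,"wy": 0,"wz": 0,"grip": 0.65},
    {"x": 0.0437,"y": -0.0078,"z": 0,"wx": 0,"wy": 0,"wz": 0,"grip": 0.65},
    {"x": 0,"y": 0,"z": 0,"wx": 0,"wy": 0,"wz": 0,"grip": 0.65},
    {"x": 0,"y": 0,"z": 0,"wx": 0,"wy": 0,"wz": 0,"grip": 0.65}
  ]
}}

```text
clock: 14.42
eef_pos: [373.6, -273.5, 163.8]
eef_rot: [3.141, -0.001, 3.141]
wrist_force: [1.5, -0.4, 0.1]
finger_gap: 61.1
```

```bash
python3 - <<'E'
from h import *
s,p,d,C,m=obj(0,(42,55),(373,-273),30,'w9')
E
```

```text
tcp [ 373.6 -273.5  163.8] [ 3.1408e+00 -7.0000e-04  3.1414e+00] gap 61.1 t 14.43 F [ 1.5 -0.4  0.1]
n 834 mean [ 372.7 -273.3   45.4] min [ 355.2 -290.9   42.4] max [ 391.1 -256.3   47.6] mid [ 373.1 -273.6   45. ]
```

View pics/w9.png

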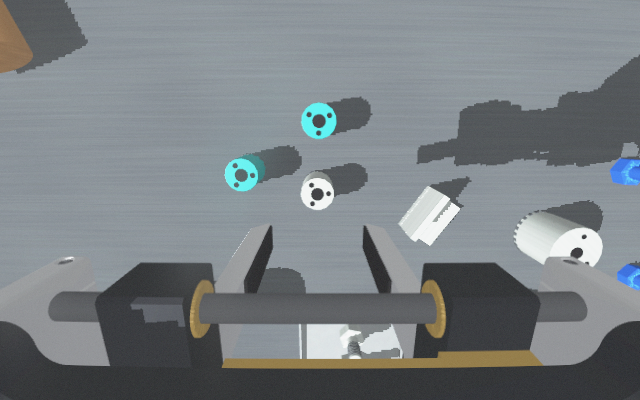

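The grey cup at (317,193) is 36 mm wide and on axis; the turquoise ones are at (319,121) and (241,175). Now grasping.

{"name": "play_rows", "arguments": {
  "commands": [
    {"x": 0.0003,"y": 0,"z": 0.05,"wx": 0,"wy": 0,"wz": 0,"grip": 0.65},
    {"x": 0,"y": 0,"z": 0.05,"wx": 0,"wy": 0,"wz": 0,"grip": 0.65},
    {"x": 0,"y": 0,"z": 0.03,"wx": 0,"wy": 0,"wz": 0,"grip": 0.65},
    {"x": 0,"y": 0,"z": 0.017,"wx": 0,"wy": 0,"wz": 0,"grip": 0.65},
    {"x": 0,"y": 0,"z": 0,"wx": 0,"wy": 0,"wz": 0,"grip": 0.65},
    {"x": 0,"y": 0,"z": 0,"wx": 0,"wy": 0,"wz": 0,"grip": 0},
    {"x": 0,"y": 0,"z": 0,"wx": 0,"wy": 0,"wz": 0,"grip": 0},
    {"x": 0,"y": 0,"z": 0,"wx": 0,"wy": 0,"wz": 0,"grip": 0},
    {"x": 0,"y": 0,"z": 0,"wx": 0,"wy": 0,"wz": 0,"grip": 0},
    {"x": 0,"y": 0,"z": 0,"wx": 0,"wy": 0,"wz": 0,"grip": 0}
  ]
}}

```text
clock: 15.72
eef_pos: [373.5, -273.8, 17.9]
eef_rot: [-3.141, 0.001, -3.141]
wrist_force: [-0.6, 2.4, 5.7]
finger_gap: 35.1
```

{"name": "play_rows", "arguments": {
  "commands": [
    {"x": 0,"y": 0,"z": -0.03,"wx": 0,"wy": 0,"wz": 0,"grip": 0},
    {"x": 0,"y": 0,"z": -0.05,"wx": 0,"wy": 0,"wz": 0,"grip": 0},
    {"x": 0,"y": 0,"z": -0.05,"wx": 0,"wy": 0,"wz": 0,"grip": 0},
    {"x": -0.0356,"y": 0.0442,"z": 0,"wx": 0,"wy": 0,"wz": 0,"grip": 0},
    {"x": -0.0356,"y": 0.0442,"z": 0,"wx": 0,"wy": 0,"wz": 0,"grip": 0},
    {"x": -0.0356,"y": 0.0442,"z": 0,"wx": 0,"wy": 0,"wz": 0,"grip": 0},
    {"x": -0.0356,"y": 0.0442,"z": 0,"wx": 0,"wy": 0,"wz": 0,"grip": 0},
    {"x": -0.0356,"y": 0.0442,"z": 0,"wx": 0,"wy": 0,"wz": 0,"grip": 0},
    {"x": -0.0356,"y": 0.0442,"z": 0,"wx": 0,"wy": 0,"wz": 0,"grip": 0},
    {"x": 0,"y": 0,"z": 0,"wx": 0,"wy": 0,"wz": 0,"grip": 0},
    {"x": 0,"y": 0,"z": 0,"wx": 0,"wy": 0,"wz": 0,"grip": 0},
    {"x": 0,"y": 0,"z": 0,"wx": 0,"wy": 0,"wz": 0,"grip": 0}
  ]
}}

```text
clock: 17.23
eef_pos: [586.3, -9.4, 147.5]
eef_rot: [-3.141, -0.0, 3.14]
wrist_force: [-0.8, 0.0, -0.6]
finger_gap: 35.1
```

```bash
python3 - <<'E'
from h import *
s,p,d,C,m=obj(0,(9,15),(587,-9),110,'w10')
q=C[m]; print(cv2.boxPoints(cv2.minAreaRect(np.float32(q[:,:2]))))
E
```

```text
tcp [586.3  -9.4 147.5] [-3.1415e+00 -2.0000e-04  3.1404e+00] gap 35.1 t 17.23 F [-0.8  0.  -0.6]
n 1106 mean [564.2  -7.5  11.3] min [508.9 -89.5   9. ] max [675.3  77.   13.9] mid [592.1  -6.3  11.5]
[[508.6857  -67.46985]
 [666.7455  -94.27585]
 [691.2737   50.35283]
 [533.21387  77.15883]]
```

View pics/w10.png

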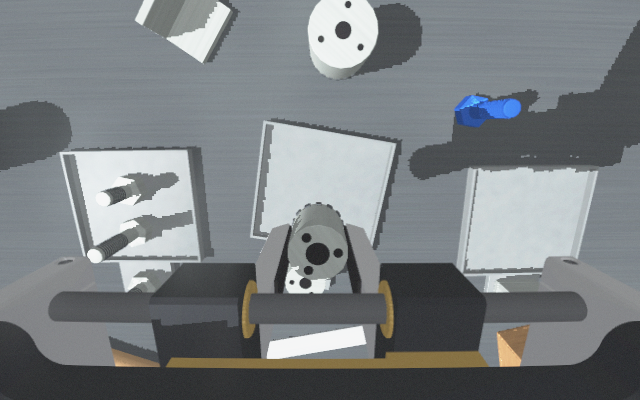

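The tray's near corners (508.7,−67.5) and (533.2,77.2) give a centre of (588,−6.5), so I'm over it. Lowering.

{"name": "play_rows", "arguments": {
  "commands": [
    {"x": 0,"y": 0.002,"z": 0.04,"wx": 0,"wy": 0,"wz": 0,"grip": 0},
    {"x": 0,"y": 0,"z": 0.04,"wx": 0,"wy": 0,"wz": 0,"grip": 0},
    {"x": 0,"y": 0,"z": 0.03,"wx": 0,"wy": 0,"wz": 0,"grip": 0},
    {"x": 0,"y": 0,"z": 0.01,"wx": 0,"wy": 0,"wz": 0,"grip": 0},
    {"x": 0,"y": 0,"z": 0.004,"wx": 0,"wy": 0,"wz": 0,"grip": 0},
    {"x": 0,"y": 0,"z": 0.001,"wx": 0,"wy": 0,"wz": 0,"grip": 0},
    {"x": 0,"y": 0,"z": 0,"wx": 0,"wy": 0,"wz": 0,"grip": 0},
    {"x": 0,"y": 0,"z": 0,"wx": 0,"wy": 0,"wz": 0,"grip": 0}
  ]
}}

```text
clock: 18.27
eef_pos: [587.0, -6.4, 23.1]
eef_rot: [-3.141, 0.001, -3.141]
wrist_force: [0.7, -0.1, -1.3]
finger_gap: 34.9
```

{"name": "play_rows", "arguments": {
  "commands": [
    {"x": 0,"y": 0,"z": 0.001,"wx": 0,"wy": 0,"wz": 0,"grip": 0},
    {"x": 0,"y": 0,"z": 0,"wx": 0,"wy": 0,"wz": 0,"grip": 0},
    {"x": 0,"y": 0,"z": 0,"wx": 0,"wy": 0,"wz": 0,"grip": 0.6},
    {"x": 0,"y": 0,"z": 0,"wx": 0,"wy": 0,"wz": 0,"grip": 0.6},
    {"x": 0,"y": 0,"z": 0,"wx": 0,"wy": 0,"wz": 0,"grip": 0.6},
    {"x": 0,"y": 0,"z": -0.03,"wx": 0,"wy": 0,"wz": 0,"grip": 0.6},
    {"x": 0,"y": 0,"z": -0.05,"wx": 0,"wy": 0,"wz": 0,"grip": 0.6},
    {"x": 0,"y": 0,"z": -0.06,"wx": 0,"wy": 0,"wz": 0,"grip": 0.6},
    {"x": 0,"y": 0,"z": 0,"wx": 0,"wy": 0,"wz": 0,"grip": 0.6},
    {"x": 0,"y": 0,"z": 0,"wx": 0,"wy": 0,"wz": 0,"grip": 0.6}
  ]
}}

```text
clock: 19.52
eef_pos: [586.5, -6.4, 160.8]
eef_rot: [3.142, -0.001, -3.141]
wrist_force: [0.5, -0.3, -0.1]
finger_gap: 56.3
```

```bash
python3 - <<'E'
from h import *
s,p,d,C,m=obj(0,(45,60),(587,-6.5),30,'w11')
E
```

```text
tcp [586.5  -6.4 160.8] [ 3.1415e+00 -7.0000e-04 -3.1415e+00] gap 56.3 t 19.52 F [ 0.5 -0.3 -0.1]
n 876 mean [586.   -5.8  49.4] min [569.  -23.5  45.2] max [603.7  11.5  51.7] mid [586.4  -6.   48.4]
```

View pics/w11.png

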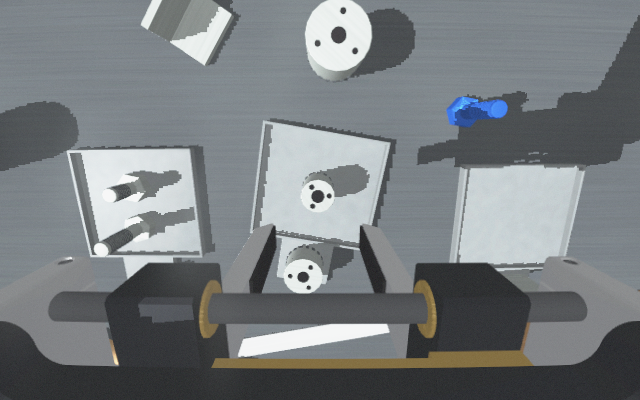

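The small cup stands in the tray at (318,195), measured at (586.4,−6.0) with its top at 50. Next is the large cup.

{"name": "play_rows", "arguments": {
  "commands": [
    {"x": 0.0375,"y": 0.0045,"z": -0.0025,"wx": 0,"wy": 0,"wz": 0,"grip": 0.9},
    {"x": 0.0375,"y": 0.0045,"z": -0.0025,"wx": 0,"wy": 0,"wz": 0,"grip": 0.9},
    {"x": 0.0375,"y": 0.0045,"z": -0.0025,"wx": 0,"wy": 0,"wz": 0,"grip": 0.9},
    {"x": 0.0375,"y": 0.0045,"z": -0.0025,"wx": 0,"wy": 0,"wz": 0,"grip": 0.9},
    {"x": 0,"y": 0,"z": 0,"wx": 0,"wy": 0,"wz": 0,"grip": 0.9},
    {"x": 0,"y": 0,"z": 0,"wx": 0,"wy": 0,"wz": 0,"grip": 0.9},
    {"x": 0,"y": 0,"z": 0,"wx": 0,"wy": 0,"wz": 0,"grip": 0.9}
  ]
}}

```text
clock: 20.45
eef_pos: [437.2, 11.5, 170.9]
eef_rot: [3.142, -0.001, 3.142]
wrist_force: [-0.3, 0.3, 0.7]
finger_gap: 84.7
```

```bash
python3 - <<'E'
from h import *
s,p,d,C,m=obj(0,(58,70),(437,12),40,'w12')
E
```

```text
tcp [437.2  11.5 170.9] [ 3.1416e+00 -1.0000e-03  3.1416e+00] gap 84.7 t 20.45 F [-0.3  0.3  0.7]
n 2455 mean [435.3  12.5  61.4] min [406.6 -17.   58.1] max [465.2  41.8  63.9] mid [435.9  12.4  61. ]
```

View pics/w12.png

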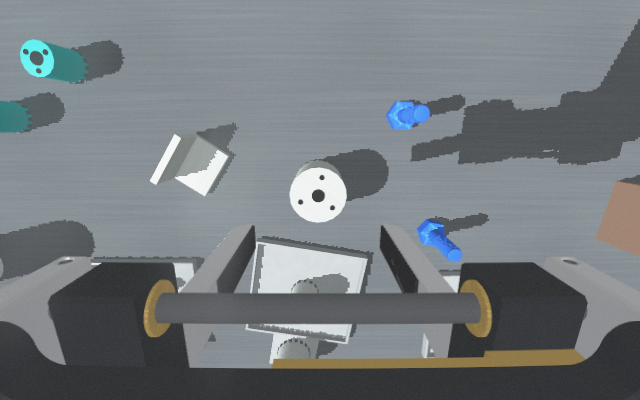

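The large cup at (318,195) is 59 mm wide and centred. Now grasping.

{"name": "play_rows", "arguments": {
  "commands": [
    {"x": 0.001,"y": 0.0007,"z": 0.05,"wx": 0,"wy": 0,"wz": 0,"grip": 0.9},
    {"x": 0,"y": 0,"z": 0.05,"wx": 0,"wy": 0,"wz": 0,"grip": 0.9},
    {"x": 0,"y": 0,"z": 0.03,"wx": 0,"wy": 0,"wz": 0,"grip": 0.9},
    {"x": 0,"y": 0,"z": 0.013,"wx": 0,"wy": 0,"wz": 0,"grip": 0.9},
    {"x": 0,"y": 0,"z": 0,"wx": 0,"wy": 0,"wz": 0,"grip": 0.9},
    {"x": 0,"y": 0,"z": 0,"wx": 0,"wy": 0,"wz": 0,"grip": 0},
    {"x": 0,"y": 0,"z": 0,"wx": 0,"wy": 0,"wz": 0,"grip": 0},
    {"x": 0,"y": 0,"z": 0,"wx": 0,"wy": 0,"wz": 0,"grip": 0},
    {"x": 0,"y": 0,"z": 0,"wx": 0,"wy": 0,"wz": 0,"grip": 0},
    {"x": 0,"y": 0,"z": 0,"wx": 0,"wy": 0,"wz": 0,"grip": 0}
  ]
}}

```text
clock: 21.75
eef_pos: [436.1, 12.2, 29.0]
eef_rot: [-3.141, 0.001, -3.142]
wrist_force: [-2.3, -0.9, 6.2]
finger_gap: 59.2
```

```bash
python3 - <<'E'
from h import *
s,p,d,C,m=obj(0,(58,64),(437,12),40,'w12b')
E
```

```text
tcp [436.1  12.2  29. ] [-3.1415e+00  1.0000e-03 -3.1415e+00] gap 59.2 t 21.75 F [-2.3 -0.9  6.2]
n 7844 mean [433.1  12.4  61.4] min [406.4 -26.8  58. ] max [459.7  50.8  64. ] mid [433.1  12.   61. ]
```

{"name": "play_rows", "arguments": {
  "commands": [
    {"x": 0,"y": 0,"z": -0.03,"wx": 0,"wy": 0,"wz": 0,"grip": 0},
    {"x": 0,"y": 0,"z": -0.045,"wx": 0,"wy": 0,"wz": 0,"grip": 0},
    {"x": 0,"y": 0,"z": -0.045,"wx": 0,"wy": 0,"wz": 0,"grip": 0},
    {"x": -0.0376,"y": -0.0046,"z": 0,"wx": 0,"wy": 0,"wz": 0,"grip": 0},
    {"x": -0.0376,"y": -0.0046,"z": 0,"wx": 0,"wy": 0,"wz": 0,"grip": 0},
    {"x": -0.0376,"y": -0.0046,"z": 0,"wx": 0,"wy": 0,"wz": 0,"grip": 0},
    {"x": -0.0376,"y": -0.0046,"z": 0,"wx": 0,"wy": 0,"wz": 0,"grip": 0},
    {"x": 0,"y": 0,"z": 0,"wx": 0,"wy": 0,"wz": 0,"grip": 0},
    {"x": 0,"y": 0,"z": 0,"wx": 0,"wy": 0,"wz": 0,"grip": 0},
    {"x": 0,"y": 0,"z": 0,"wx": 0,"wy": 0,"wz": 0,"grip": 0}
  ]
}}

```text
clock: 23.05
eef_pos: [585.5, -5.9, 148.6]
eef_rot: [3.142, -0.0, -3.141]
wrist_force: [0.1, -0.2, -3.0]
finger_gap: 59.3
```

```bash
python3 - <<'E'
from h import *
s,p,d,C,m=obj(0,(40,54),(587,-6.5),30,'w13')
z=s['eef_pos'][2]; q=C[(abs(C[...,2]-(z+33))<4)&(np.hypot(C[...,0]-587,C[...,1]+6)<29)]; print('large top',len(q),q.mean(0).round(1),q.min(0).round(1),q.max(0).round(1))
for n in ['side','top']:
    st,p,d=snap(n); cv2.imwrite(f'pics/{n}13.png',p[:,:,::-1]); C=cloud(n,d)
    q=C[(C[...,2]>45)&(np.hypot(C[...,0]-587,C[...,1]+6)<60)]
    for lo,hi in ((46,54),(z+27,z+40)):
        r=q[(q[:,2]>lo)&(q[:,2]<hi)]
        if len(r): print(n,lo,len(r),r.mean(0).round(1),r.min(0).round(1),r.max(0).round(1))
E
```

```text
tcp [585.5  -5.9 148.6] [ 3.1416e+00 -2.0000e-04 -3.1413e+00] gap 59.3 t 23.05 F [ 0.1 -0.2 -3. ]
n 42 mean [569.9  -5.6  45.9] min [568.5 -14.3  40. ] max [571.8   3.2  51. ] mid [570.2  -5.6  45.5]
large top 7019 [584.1  -5.9 180.9] [558.  -35.  178.7] [609.8  23.  183.2]
side 46 88 [585.8  -9.1  50.2] [569.5 -28.8  46.3] [602.6   9.2  53.8]
side 175.59468526828465 136 [578.8 -22.8 181.5] [555.1 -51.2 175.6] [614.2  18.1 187.7]
```

View pics/w13.png

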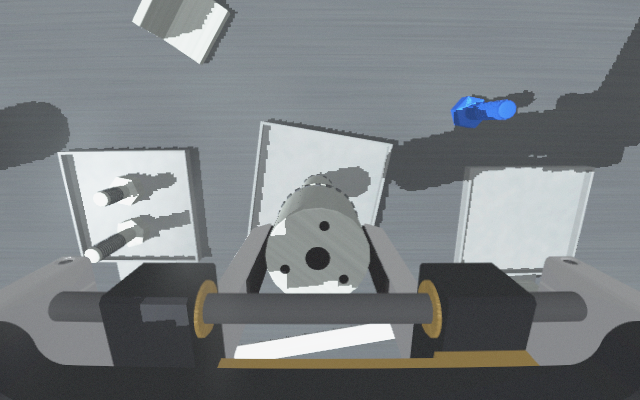

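View pics/side13.png

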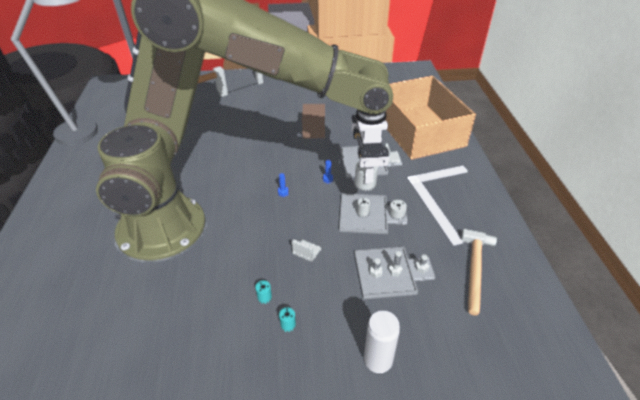

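The large cup is aligned over the small one: its near edge at x 558 gives a centre of 587, against 586.5 for the small cup. Lowering in stages.

{"name": "play_rows", "arguments": {
  "commands": [
    {"x": 0,"y": 0,"z": 0.03,"wx": 0,"wy": 0,"wz": 0,"grip": 0},
    {"x": 0,"y": 0,"z": 0.03,"wx": 0,"wy": 0,"wz": 0,"grip": 0},
    {"x": 0,"y": 0,"z": 0.007,"wx": 0,"wy": 0,"wz": 0,"grip": 0},
    {"x": 0,"y": 0,"z": 0.005,"wx": 0,"wy": 0,"wz": 0,"grip": 0},
    {"x": 0,"y": 0,"z": 0.005,"wx": 0,"wy": 0,"wz": 0,"grip": 0},
    {"x": 0,"y": 0,"z": 0,"wx": 0,"wy": 0,"wz": 0,"grip": 0}
  ]
}}

```text
clock: 23.95
eef_pos: [586.3, -6.1, 71.8]
eef_rot: [-3.142, 0.0, -3.141]
wrist_force: [-0.3, -0.5, -2.5]
finger_gap: 58.9
```

{"name": "play_rows", "arguments": {
  "commands": [
    {"x": 0,"y": 0,"z": 0.01,"wx": 0,"wy": 0,"wz": 0,"grip": 0},
    {"x": 0,"y": 0,"z": 0.01,"wx": 0,"wy": 0,"wz": 0,"grip": 0},
    {"x": 0,"y": 0,"z": 0.01,"wx": 0,"wy": 0,"wz": 0,"grip": 0},
    {"x": 0,"y": 0,"z": 0.005,"wx": 0,"wy": 0,"wz": 0,"grip": 0},
    {"x": 0,"y": 0,"z": 0.002,"wx": 0,"wy": 0,"wz": 0,"grip": 0},
    {"x": 0,"y": 0,"z": 0,"wx": 0,"wy": 0,"wz": 0,"grip": 0},
    {"x": 0,"y": 0,"z": 0,"wx": 0,"wy": 0,"wz": 0,"grip": 0}
  ]
}}

```text
clock: 24.82
eef_pos: [586.3, -6.1, 34.8]
eef_rot: [-3.142, 0.0, -3.141]
wrist_force: [1.1, 0.1, -3.1]
finger_gap: 59.2
```

{"name": "play_rows", "arguments": {
  "commands": [
    {"x": 0,"y": 0,"z": 0.001,"wx": 0,"wy": 0,"wz": 0,"grip": 0},
    {"x": 0,"y": 0,"z": 0.0005,"wx": 0,"wy": 0,"wz": 0,"grip": 0},
    {"x": 0,"y": 0,"z": 0,"wx": 0,"wy": 0,"wz": 0,"grip": 0},
    {"x": 0,"y": 0,"z": 0,"wx": 0,"wy": 0,"wz": 0,"grip": 0.82},
    {"x": 0,"y": 0,"z": 0,"wx": 0,"wy": 0,"wz": 0,"grip": 0.82},
    {"x": 0,"y": 0,"z": 0,"wx": 0,"wy": 0,"wz": 0,"grip": 0.82},
    {"x": 0,"y": 0,"z": -0.03,"wx": 0,"wy": 0,"wz": 0,"grip": 0.82},
    {"x": 0,"y": 0,"z": -0.05,"wx": 0,"wy": 0,"wz": 0,"grip": 0.82},
    {"x": 0,"y": 0,"z": -0.055,"wx": 0,"wy": 0,"wz": 0,"grip": 0.82},
    {"x": 0,"y": 0,"z": 0,"wx": 0,"wy": 0,"wz": 0,"grip": 0.82},
    {"x": 0,"y": 0,"z": 0,"wx": 0,"wy": 0,"wz": 0,"grip": 0.82}
  ]
}}

```text
clock: 26.2
eef_pos: [585.8, -6.1, 167.2]
eef_rot: [3.142, -0.001, -3.141]
wrist_force: [-0.4, 0.3, -0.3]
finger_gap: 76.9
```

```bash
python3 - <<'E'
from h import *
s,p,d,C,m=obj(0,(55,80),(587,-6.5),40,'w14')
q=C[m]; q=q[np.hypot(q[:,0]-586.5,q[:,1]+6)<26]; A=np.c_[q[:,:2]-q[:,:2].mean(0),np.ones(len(q))]; print('plane',np.linalg.lstsq(A,q[:,2],rcond=None)[0])
E
```

```text
tcp [585.8  -6.1 167.2] [ 3.1415e+00 -8.0000e-04 -3.1414e+00] gap 76.9 t 26.2 F [-0.4  0.3 -0.3]
n 2616 mean [585.   -5.7  65.3] min [556.6 -35.   55. ] max [615.5  23.6  68. ] mid [586.   -5.7  61.5]
plane [-7.07072558e-04  2.44922771e-03  6.54718469e+01]
```

View pics/w14.png

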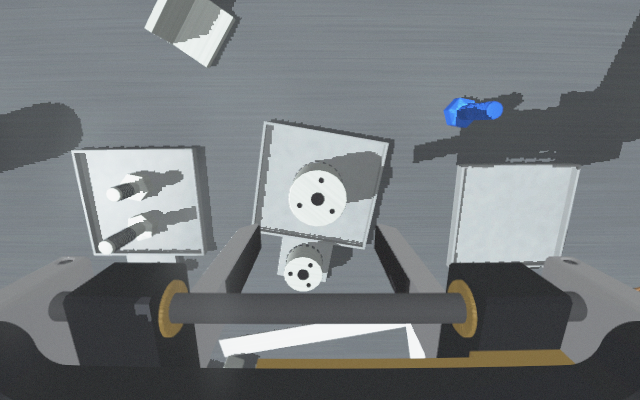

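The large cup sits level over the small one at (318,198), top at 65.5. Now the angle: its x axis points along about 56°, so the tool needs yaw 146°, which is wz +34°.

{"name": "play_rows", "arguments": {
  "commands": [
    {"x": 0.0372,"y": -0.029,"z": 0,"wx": 0,"wy": 0,"wz": 0,"grip": 0.5},
    {"x": 0.0372,"y": -0.029,"z": 0,"wx": 0,"wy": 0,"wz": 0,"grip": 0.5},
    {"x": 0.0372,"y": -0.029,"z": 0,"wx": 0,"wy": 0,"wz": 0,"grip": 0.5},
    {"x": 0.0372,"y": -0.029,"z": 0,"wx": 0,"wy": 0,"wz": 0,"grip": 0.5},
    {"x": 0.0372,"y": -0.029,"z": 0,"wx": 0,"wy": 0,"wz": 0,"grip": 0.5},
    {"x": 0,"y": 0,"z": 0,"wx": 0,"wy": 0,"wz": 8.5,"grip": 0.5},
    {"x": 0,"y": 0,"z": 0,"wx": 0,"wy": 0,"wz": 8.5,"grip": 0.5},
    {"x": 0,"y": 0,"z": 0,"wx": 0,"wy": 0,"wz": 8.5,"grip": 0.5},
    {"x": 0,"y": 0,"z": 0,"wx": 0,"wy": 0,"wz": 8.5,"grip": 0.5},
    {"x": 0,"y": 0,"z": 0,"wx": 0,"wy": 0,"wz": 0,"grip": 0.5},
    {"x": 0,"y": 0,"z": 0,"wx": 0,"wy": 0,"wz": 0,"grip": 0.5}
  ]
}}

```text
clock: 27.62
eef_pos: [400.0, -151.0, 167.4]
eef_rot: [-3.141, -0.001, 2.552]
wrist_force: [-0.3, -0.6, 0.3]
finger_gap: 47.2
```

```bash
python3 - <<'E'
from h import *
s,p,d,C,m=obj(0,(46,55),(400,-151),45,'w15')
q=C[m][:,:2]; r=cv2.minAreaRect(np.float32(q)); print(r, s['joints'].round(2))
c=np.array(r[0]); 
from scipy.spatial.transform import Rotation as R
M=R.from_euler('xyz',s['eef_rot']).as_matrix(); print('tool delta',M.T@np.r_[c-s['eef_pos'][:2],0], 'yaw deg',np.degrees(s['eef_rot'][2]))
f=C[(C[...,2]>5)&(C[...,2]<12)&(np.hypot(C[...,0]-413,C[...,1]+129)<45)]; print('flat',f.mean(0), 'rel tool',M.T@(np.r_[f.mean(0)[:2],0]-np.r_[c,0]))
E
```

```text
tcp [ 400.  -151.   167.4] [-3.1414e+00 -1.1000e-03  2.5516e+00] gap 47.2 t 27.62 F [-0.3 -0.6  0.3]
n 434 mean [ 399.6 -149.9   49.3] min [ 373.8 -169.7   46.6] max [ 426.7 -130.9   51.5] mid [ 400.3 -150.3   49. ]
((400.0597839355469, -150.22901916503906), (7.730210304260254, 59.880226135253906), 56.27876281738281) [-0.45  0.06  1.89 -0.    1.19 -1.43]
tool delta [3.68748237e-01 7.14442346e-01 2.78386728e-04] yaw deg 146.1975236576647
flat [ 413.68177236 -128.77563234    7.41376237] rel tool [ 6.15861881e-01  2.54052569e+01 -3.48803261e-03]
```

View pics/w15.png

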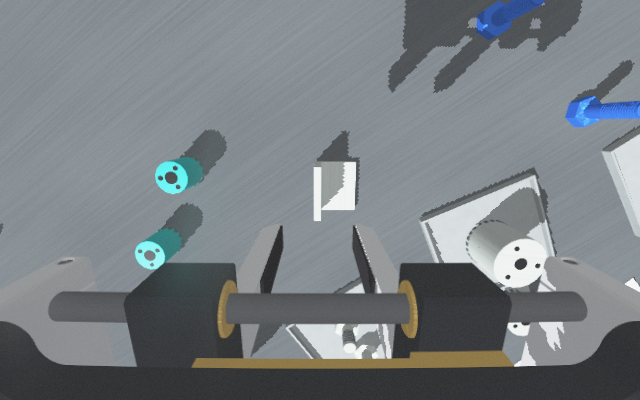

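The upright leg at (318,193) measures 60×7.7 mm, yaw matches (146.2°), and the flat leg is on the tool's +y side. Now grasping firmly.

{"name": "play_rows", "arguments": {
  "commands": [
    {"x": 0.0003,"y": 0.0007,"z": 0.05,"wx": 0,"wy": 0,"wz": 0,"grip": 0.45},
    {"x": 0,"y": 0,"z": 0.05,"wx": 0,"wy": 0,"wz": 0,"grip": 0.45},
    {"x": 0,"y": 0,"z": 0.03,"wx": 0,"wy": 0,"wz": 0,"grip": 0.45},
    {"x": 0,"y": 0,"z": 0.017,"wx": 0,"wy": 0,"wz": 0,"grip": 0.45},
    {"x": 0,"y": 0,"z": 0,"wx": 0,"wy": 0,"wz": 0,"grip": 0.45},
    {"x": 0,"y": 0,"z": 0,"wx": 0,"wy": 0,"wz": 0,"grip": 0},
    {"x": 0,"y": 0,"z": 0,"wx": 0,"wy": 0,"wz": 0,"grip": 0},
    {"x": 0,"y": 0,"z": 0,"wx": 0,"wy": 0,"wz": 0,"grip": 0},
    {"x": 0,"y": 0,"z": 0,"wx": 0,"wy": 0,"wz": 0,"grip": 0},
    {"x": 0,"y": 0,"z": 0,"wx": 0,"wy": 0,"wz": 0,"grip": 0},
    {"x": 0,"y": 0,"z": 0,"wx": 0,"wy": 0,"wz": 0,"grip": 0}
  ],
  "squeeze": 50
}}

```text
clock: 29.05
eef_pos: [400.5, -150.5, 21.2]
eef_rot: [3.142, 0.0, 2.548]
wrist_force: [-2.1, -0.1, 6.1]
finger_gap: 7.7
```

{"name": "play_rows", "arguments": {
  "commands": [
    {"x": 0,"y": 0,"z": -0.03,"wx": 0,"wy": 0,"wz": 0,"grip": 0},
    {"x": 0,"y": 0,"z": -0.05,"wx": 0,"wy": 0,"wz": 0,"grip": 0},
    {"x": 0,"y": 0,"z": -0.06,"wx": 0,"wy": 0,"wz": 0,"grip": 0},
    {"x": 0,"y": 0,"z": 0,"wx": 0,"wy": 0,"wz": -8.5,"grip": 0},
    {"x": 0,"y": 0,"z": 0,"wx": 0,"wy": 0,"wz": -8.5,"grip": 0},
    {"x": 0,"y": 0,"z": 0,"wx": 0,"wy": 0,"wz": -8.5,"grip": 0},
    {"x": 0,"y": 0,"z": 0,"wx": 0,"wy": 0,"wz": -8.5,"grip": 0},
    {"x": -0.0279,"y": 0.0461,"z": 0,"wx": 0,"wy": 0,"wz": 0,"grip": 0},
    {"x": -0.0279,"y": 0.0461,"z": 0,"wx": 0,"wy": 0,"wz": 0,"grip": 0},
    {"x": -0.0279,"y": 0.0461,"z": 0,"wx": 0,"wy": 0,"wz": 0,"grip": 0},
    {"x": -0.0279,"y": 0.0461,"z": 0,"wx": 0,"wy": 0,"wz": 0,"grip": 0},
    {"x": -0.0279,"y": 0.0461,"z": 0,"wx": 0,"wy": 0,"wz": 0,"grip": 0},
    {"x": -0.0279,"y": 0.0461,"z": 0,"wx": 0,"wy": 0,"wz": 0,"grip": 0},
    {"x": -0.0279,"y": 0.0461,"z": 0,"wx": 0,"wy": 0,"wz": 0,"grip": 0},
    {"x": -0.0279,"y": 0.0461,"z": 0,"wx": 0,"wy": 0,"wz": 0,"grip": 0},
    {"x": 0,"y": 0,"z": 0,"wx": 0,"wy": 0,"wz": 0,"grip": 0},
    {"x": 0,"y": 0,"z": 0,"wx": 0,"wy": 0,"wz": 0,"grip": 0},
    {"x": 0,"y": 0,"z": 0,"wx": 0,"wy": 0,"wz": 0,"grip": 0}
  ]
}}

```text
clock: 31.3
eef_pos: [623.2, 217.4, 161.1]
eef_rot: [-3.141, -0.0, 3.141]
wrist_force: [-0.2, 0.1, -3.1]
finger_gap: 7.6
```

```bash
python3 - <<'E'
from h import *
s,p,d,C,m=obj(0,(9,15),(624,239),110,'w16')
q=C[m]; q=q[q[:,0]<700]; print(cv2.boxPoints(cv2.minAreaRect(np.float32(q[:,:2]))))
E
```

```text
tcp [623.2 217.4 161.1] [-3.1414e+00 -2.0000e-04  3.1407e+00] gap 7.6 t 31.3 F [-0.2  0.1 -3.1]
n 1040 mean [606.4 241.9  11.3] min [557.7 166.2   9. ] max [695.3 314.3  13.9] mid [626.5 240.3  11.5]
[[557.0673  312.3269 ]
 [559.2933  165.9351 ]
 [695.3736  168.00421]
 [693.14764 314.396  ]]
```

View pics/w16.png

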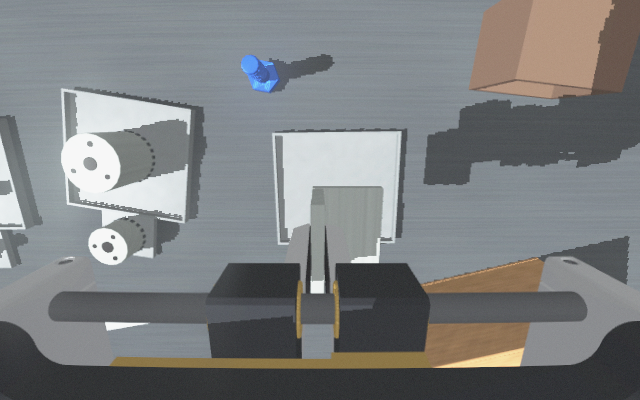

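```bash
python3 - <<'E'
from h import *
for n in ('top','side'):
    C=cloud(n,np.load(n+'0.npz')['d']); q=C[(C[...,2]>25)&(C[...,1]>225)&(C[...,1]<480)&(C[...,0]>540)&(C[...,0]<760)]
    q=q[~((q[:,1]<290)&(q[:,0]>680)&(q[:,2]<60))]; print(n,len(q),q.min(0),q[q[:,1].argmin()],q[q[:,0].argmin()])
E
```

```text
top 827 [724.51862551 342.79684416  25.04039209] [759.91095694 342.79684416 119.86078497] [724.51862551 474.84615551 127.20562272]
side 515 [722.96130584 339.55561177  25.01367906] [759.96668544 339.55561177 101.61798899] [722.96130584 478.17237379  74.88170455]
```

The box starts at x>720, y>340, so it is clear. Tray centre is (626,240). Lowering the angle.

{"name": "play_rows", "arguments": {
  "commands": [
    {"x": -0.002,"y": 0.001,"z": 0.05,"wx": 0,"wy": 0,"wz": 0,"grip": 0},
    {"x": 0,"y": 0,"z": 0.04,"wx": 0,"wy": 0,"wz": 0,"grip": 0},
    {"x": 0,"y": 0,"z": 0.03,"wx": 0,"wy": 0,"wz": 0,"grip": 0},
    {"x": 0,"y": 0,"z": 0.01,"wx": 0,"wy": 0,"wz": 0,"grip": 0},
    {"x": 0,"y": 0,"z": 0.004,"wx": 0,"wy": 0,"wz": 0,"grip": 0},
    {"x": 0,"y": 0,"z": 0.001,"wx": 0,"wy": 0,"wz": 0,"grip": 0},
    {"x": 0,"y": 0,"z": 0.0005,"wx": 0,"wy": 0,"wz": 0,"grip": 0},
    {"x": 0,"y": 0,"z": 0,"wx": 0,"wy": 0,"wz": 0,"grip": 0}
  ]
}}

```text
clock: 32.35
eef_pos: [625.7, 219.5, 26.1]
eef_rot: [3.141, 0.001, -3.141]
wrist_force: [-0.4, 1.3, -3.5]
finger_gap: 7.8
```

{"name": "play_rows", "arguments": {
  "commands": [
    {"x": 0,"y": 0,"z": 0.001,"wx": 0,"wy": 0,"wz": 0,"grip": 0},
    {"x": 0,"y": 0,"z": 0,"wx": 0,"wy": 0,"wz": 0,"grip": 0},
    {"x": 0,"y": 0,"z": 0,"wx": 0,"wy": 0,"wz": 0,"grip": 0.35},
    {"x": 0,"y": 0,"z": 0,"wx": 0,"wy": 0,"wz": 0,"grip": 0.35},
    {"x": 0,"y": 0,"z": 0,"wx": 0,"wy": 0,"wz": 0,"grip": 0.35},
    {"x": 0,"y": 0,"z": -0.03,"wx": 0,"wy": 0,"wz": 0,"grip": 0.35},
    {"x": 0,"y": 0,"z": -0.05,"wx": 0,"wy": 0,"wz": 0,"grip": 0.35},
    {"x": 0,"y": 0,"z": -0.06,"wx": 0,"wy": 0,"wz": 0,"grip": 0.35},
    {"x": 0,"y": 0,"z": 0,"wx": 0,"wy": 0,"wz": 0,"grip": 0.35},
    {"x": 0,"y": 0,"z": 0,"wx": 0,"wy": 0,"wz": 0,"grip": 0.35}
  ]
}}

```text
clock: 33.6
eef_pos: [625.2, 219.4, 163.7]
eef_rot: [-3.141, -0.001, -3.141]
wrist_force: [-0.3, -0.0, -0.6]
finger_gap: 33.0
```

```bash
python3 - <<'E'
from h import *
s,p,d,C,m=obj(0,(50,60),(626,219),40,'w17')
for n in ['side','top']:
    st,p,d=snap(n); cv2.imwrite(f'pics/{n}17.png',p[:,:,::-1]); C=cloud(n,d)
    for nm,x,y,r,z in (('short',585,-225.5,20,50),('long',636,-226.5,20,74),('cupL',586,-6,40,60),('angle',626,219,40,49),('tube',474,404,70,75),('can',545,-461,50,140)):
        q=C[(np.hypot(C[...,0]-x,C[...,1]-y)<r)&(C[...,2]>z-4)&(C[...,2]<z+14)]
        if len(q): print(n,nm,len(q),q.mean(0).round(1),'h95',np.percentile(q[:,2],95).round(1))
E
```

```text
tcp [625.2 219.4 163.7] [-3.1414e+00 -8.0000e-04 -3.1415e+00] gap 33.0 t 33.6 F [-0.3 -0.  -0.6]
n 445 mean [624.9 219.7  53.3] min [595.6 215.9  51.5] max [655.6 223.5  55.4] mid [625.6 219.7  53.5]
side short 36 [ 584.2 -228.6   52.7] h95 56.0
side long 36 [ 635.2 -229.6   76.8] h95 80.9
side cupL 277 [585.3 -10.6  65.4] h95 69.2
side angle 69 [625.  216.9  51.5] h95 56.3
side tube 320 [474.2 424.   79.9] h95 83.6
side can 735 [ 546.2 -466.   147.3] h95 150.9
top short 25 [ 582.9 -224.8   51.8] h95 56.4
top long 26 [ 634.1 -226.4   76.3] h95 78.0
top cupL 333 [586.2  -5.4  65.8] h95 69.1
top tube 763 [474.8 431.8  80. ] h95 83.1
top can 406 [ 545.4 -456.2  147.9] h95 152.2
```

View pics/w17.png

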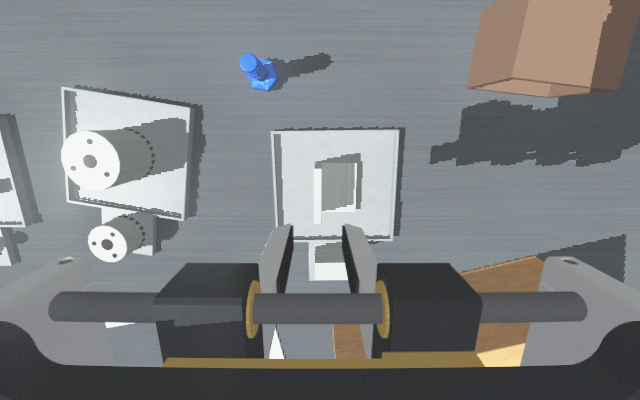

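View pics/side17.png

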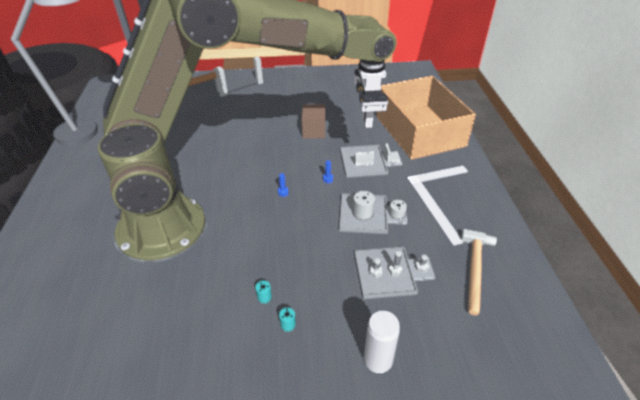

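Every part is seated and the bystanders are unmoved. The robot is clear, so I'm handing in.

```bash
python3 - <<'E'
from h import *
print(manip.sign_off())
E
```

```text
the job is handed in; nothing more can be done
None
```

I sorted all five parts into their trays and handed the job in at about 34 s of the 134 s allowed. The sign-off reports no verdict, so these are my own last measurements.

| Part | Tray | Position (mm) | Top height (mm) |
|---|---|---|---|
| Short bolt | bolts | (585, −225) | about 54 |
| Long bolt | bolts | (636, −227) | about 78 |
| Small cup | cups | (586.4, −6.0) | about 50, measured before it was covered |
| Large cup | cups | (586.0, −5.7) | 65.5 and level |
| Angle, on its flat leg | angles | upright leg at (626, 220) | about 54 |

- **Nesting:** the large cup went down over the small one with no contact force, and its axis is within about 1 mm of where the small cup was set down. The small cup could not be seen once covered.
- **Bystanders:** the can measures within 1 mm of its first position. I checked the tube only by its unchanged place in the side picture, because the last tube measurement covered a different area from the first.
- **Disagreement between cameras:** the side camera reads y about 3 to 5 mm lower (more negative) than the wrist camera, and 10 mm lower than the top camera at the can. The offset was there from the start, so I used the wrist readings for grasping and placing.
- **Robot:** open and about 160 mm up, touching nothing. The blue and turquoise look-alikes were left alone.

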